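# Put the wheel nuts away in the tilt-out bin behind the double doors

## Robot

A 7-joint arm with a two-finger parallel gripper is mounted at the origin on the work surface. World frame = base frame: x ahead of the robot, y to its left, z up, the work surface at z = 0. Lengths are in m, angles in rad, forces in N, time in s.
With the tool pointing down it reaches from about 0.4 to 0.85 m from the base axis. Payload 4.5 kg.
Tool frame: the origin (TCP) lies midway between the tips of the shut fingers; the grasp point (between the pads) lies 19 mm behind it; z points along the fingers, y is the line along which they close (so a half turn about z gives the same grasp; the last joint's range is limited). The gripper opens to 88 mm and grips with 3 to 60 N. Pads are 18 mm wide; open, the fingers measure 123 mm over their backs; the gripper's body (75 mm by 187 mm) begins 45 mm behind the grasp point.
Start: joints at [1.352, 0.689, -0.195, 1.565, 0.157, 0.902, -0.215], TCP at [0.156, -0.605, 0.239] pointing down, gripper open.
Joint ranges: [-3.01, 3.01], [-0.46, 2.08], [-1.47, 1.51], [0.13, 2.56], [-1, 4.14], [0.04, 2.09], [-2.66, 2.66]. Speed limits (rad/s): [2.57, 2.57, 3.14, 3.14, 3.14, 3.14, 3.14].

## Interface

Orientations are given as a unit quaternion [x, y, z, w].
In Python, from plant import r gives the robot as it stands.
- The arm moves only by the tool carry_out, never from a script. Its argument "plan" is a list of rows, each an object with "rot": the turn, a rotation vector about the tool's x, y, z in rad, a list of three; "xyz": the shift along the tool's x, y, z in m, a list of three; "grip": the closure in counts, from 0 (fully open) to 255 (shut). In form: [{"rot": [wx, wy, wz], "xyz": [dx, dy, dz], "grip": grip}, ...]. A call has 1 to 8 rows; each row is the pose to reach, as a shift and turn from the pose commanded when the call began, along the tool's axes at that moment; what a row does not reach only later rows make up. A row lasts 1/12 s, in which the tool goes at most 41.7 mm and 7.16 degrees, less where a joint would pass 70% of its speed; a pose out of reach is approached as far as the arm can. A call with a gripper value outside its range is refused whole. The fingers move at their own pace and stop on an object; "squeeze" is the grip in N (left out, the last holds). Time passes only in rows, so rows that repeat a pose let the fingers close. It gives the time, the measured TCP pose, the force, the opening and the grip force at its end, in the units of the state.
- r.get_state(): the state, without advancing time (a new reading comes with each control period).
- r.snapshot(name): name is "side" or "top"; returns the picture (384x512x3 uint8, red, green, blue); there is no depth.
- r.camera_params(name): a dict with "fx", "fy", "cx", "cy" (pixels), "distortion" ([k1, k2, p1, p2, k3] as OpenCV has them; the pictures are not rectified), "position" and "attitude" of the camera in the world. Camera axes: x right, y down, z forward; pixel columns grow to the right and rows downward; lengths in m; the calibration is good to about 2 mm. A picture is of the moment at which its call begins. camera_params takes no time and is no camera call.
- r.finish_job(): hands the job in; it is judged then, once.
The state is a dict: "clock": time; "q": joint angles; "qd": joint speeds; "joint_torque": joint torques, N m; "tool_pos": TCP position; "eef_rot": TCP orientation; "contact_force": force on the tool from outside, world axes, zero at the start; "moment": the same for the moment, N m; "opening": opening from 0.0 (shut) to 1.0 (fully open); "finger_force": force on a finger pad.
Only numpy, scipy, OpenCV 4.12 (cv2) and the standard library are available. Lean on these libraries where they do the work, as an engineer would, in place of code of your own. Each camera call takes 0.05 s, during which the arm holds its last target. There are 200 camera calls.

## Task

Put all the wheel nuts from the scoops away in the tilt-out bin of the low cabinet: flip up the catch, open the left leaf wide and then the right leaf, which the left one overlaps, and pull the bin out to its stop. Pour every scoop that holds nuts into the bin (pick up any nut that lands elsewhere and put it in too) and set the scoops back upright on the bench. Then shut the bin, shut the right leaf, shut the left leaf over it and flip the catch back down, without knocking over or shoving the other things on the bench.

Things in the scene. Friction and masses are not known exactly. Their poses are not given: they have to be found in the camera images.
- catch (a joint): Flip-over steel catch at the cabinet's top left front corner, turning about a level axis (along y) at x -80, y +95, z 160 mm in the cabinet's frame. 0 = down: its nib hangs in front of the left leaf's top edge and locks it. Grows as it flips up and back; clear of the leaf from 0.5, stop 1.4. Light (1 to 2 N at the tab), stays put. Pushed back from in front; down again from behind.
- catch_tab (a point): Point near the top of the catch's upstanding tab (8 mm thick, 24 mm wide; when down it reaches 13 mm above this point and 29 mm below it, where it meets the catch's arm). When down, the point is 50 mm above the catch's axis and 20 mm nearer the robot. Axes turn with the catch: when down, x to the back of the cabinet, z up.
- cabinet: Low wooden cabinet, 200 deep (x), 300 wide (y), 155 mm high, open-topped over its front; origin at the centre of its underside; x points away from the robot to its back, y to its left, z up. Two leaves close its front, outer face 112 mm in front of the origin; behind them is one tilt-out bin. The back 100 mm and the left front corner have a top.
- leaf_a (a joint): Left door leaf (147 wide, 12 thick, top 170 mm above the bench), hinged on an upright axis at x -106, y +148 mm in the cabinet's frame; 0 = shut, grows as it swings towards the robot and left, stop 1.75. A strip on its meeting edge overlaps the right leaf's front by 17 mm: open it before, shut it after the right leaf. Locked by the catch. Stays where left (under 2 N at the handle).
- leaf_a_handle (a point): Grip of the left leaf: an upright round steel bar, 10 mm thick, from 93 to 168 mm above the bench, 35 mm in front of the leaf's face, held by two stubs that leave its upper 40 mm free all round; this point is in that free part, on the bar's axis, 152 mm above the bench, 106 mm from the hinge along the leaf and 41 mm in front of it. Axes turn with the leaf: x into its face, y along it.
- leaf_b (a joint): Right door leaf, the overlapped one, same size and friction, hinged on an upright axis at x -106, y -148 mm in the cabinet's frame; 0 = shut, grows as it swings towards the robot and to the right, stop 1.75. No catch of its own: the left leaf's strip holds it shut.
- leaf_b_handle (a point): Middle of the right leaf's grip bar, the same as the left one.
- bin (a joint): Tilt-out bin, hinged along its front bottom edge, on a level axis at x -80, z 25 mm in the cabinet's frame, its mid-width at y -35; rad, 0 = shut (upright in the cabinet), grows as its top comes out towards the robot, stop 0.6. Friction of about 3.5 N at the tab, damped; stays where it is left. It can tilt out only with both leaves open.
- bin_tab (a point): Middle of the steel grip tab on top of the bin's front panel: 10 mm thick (bin's x), 60 mm wide (y), its top edge 15 mm above this point, the panel's edge (as thick) 5 mm below it; 155 mm above the bench when shut. It can be pinched from above across its thickness. Axes turn with the bin: x to its back, y along its width, z up the front panel.
- bin_in (a point): Middle of the bin's inner space, 40 mm behind its hinge and 50 mm above it (bin axes). The space is 71 mm deep (x), 172 wide (y), open at the top; floor 51 mm below this point, back and sides end 50 mm above it, front panel 75 mm above it.
- scoop0: Steel parts scoop, 137 long (x), 64 wide (y), walls 30 high, 220 g; origin under its centre. Floor 4 mm; pouring lip at -x: rises at 15 degrees, edge 80 mm from the origin, 10 mm up. Holds none to two nuts. Grip at +51 mm x: upright black plate 12 thick (x), 44 wide (y), 72 high, pinched from above near 55 mm height, one finger above the nuts. Nuts slide on it at slopes over 25 to 36 degrees.
- scoop1: Steel parts scoop, 137 long (x), 64 wide (y), walls 30 high, 220 g; origin under its centre. Floor 4 mm; pouring lip at -x: rises at 15 degrees, edge 80 mm from the origin, 10 mm up. Holds none to two nuts. Grip at +51 mm x: upright black plate 12 thick (x), 44 wide (y), 72 high, pinched from above near 55 mm height, one finger above the nuts. Nuts slide on it at slopes over 25 to 36 degrees.
- scoop2: Steel parts scoop, 137 long (x), 64 wide (y), walls 30 high, 220 g; origin under its centre. Floor 4 mm; pouring lip at -x: rises at 15 degrees, edge 80 mm from the origin, 10 mm up. Holds none to two nuts. Grip at +51 mm x: upright black plate 12 thick (x), 44 wide (y), 72 high, pinched from above near 55 mm height, one finger above the nuts. Nuts slide on it at slopes over 25 to 36 degrees.
- nut0: Steel wheel nut, hexagonal, 17 mm across flats, 22 mm long (its z), 30 g; origin at the centre of its flat end. At the start it stands in one of the scoops; some are absent.
- nut1: Steel wheel nut, hexagonal, 17 mm across flats, 22 mm long (its z), 30 g; origin at the centre of its flat end. At the start it stands in one of the scoops; some are absent.
- nut2: Steel wheel nut, hexagonal, 17 mm across flats, 22 mm long (its z), 30 g; origin at the centre of its flat end. At the start it stands in one of the scoops; some are absent.
- nut3: Steel wheel nut, hexagonal, 17 mm across flats, 22 mm long (its z), 30 g; origin at the centre of its flat end. At the start it stands in one of the scoops; some are absent.
- nut4: Steel wheel nut, hexagonal, 17 mm across flats, 22 mm long (its z), 30 g; origin at the centre of its flat end. At the start it stands in one of the scoops; some are absent.
- nut5: Steel wheel nut, hexagonal, 17 mm across flats, 22 mm long (its z), 30 g; origin at the centre of its flat end. At the start it stands in one of the scoops; some are absent.
- spray: bystander: spray can, 54 mm across, 170 high; origin at the centre of its underside
- vial: bystander: small bottle, 32 across, 60 high; origin at the centre of its underside
- bowl: bystander: steel pan, 110 across without its two ears, 55 high; origin at the centre of its underside
- mouse: bystander: round black computer mouse, 64 across, 34 high; origin at the centre of its underside
There are look-alikes about, which are no part of the job. What is shaped like the scoop1 but turquoise or yellow is not meant. What is shaped like the scoop0 but pink or turquoise is not meant.

How it is judged:
By the outcome, as a careful person would: the job done as asked, in the order asked, and still so for the second after the job is handed in, with the robot touching nothing.
Of nut0, nut1, nut2, nut3, nut4, nut5 only 2 to 5 are there at a start; the rules pass over those that are not, and their reading is None.
At some moment in a run one of scoop0, scoop1, scoop2 may be knocked a few centimetres aside while the robot is not near it.
It also fails if it takes over 210 s, if anything falls off the work surface, if the arm or the gripper's body presses on something with over 40 N, if the wrist force passes 120 N, or if a joint passes its speed limit or range.

## Working session

There is one attempt and no reset: what is moved stays moved. The work goes in short steps, Python scripts to look and compute and a tool call to move; the robot and the scene stay as the last step left them, time stands still between calls to the robot, and variables do not carry over. Pictures are saved under pics/ and viewed, at most 14 in all, crops included, and the job is handed in when it is done.

Besides the shell and the picture viewer there is one more tool, called after "Emit:" in YAML: its name, and indented under it one key for each argument. carry_out: Moves the arm, as the interface text tells. Its arguments: {"type":"object","properties":{"plan":{"type":"array"},"squeeze":{"type":"number"}},"required":["plan"]}

```bash
mkdir -p pics; ls
python3 - <<'E'
from plant import r
import cv2,json
for n in ("side","top"):
    im=r.snapshot(n); cv2.imwrite(f"pics/{n}0.png",im[:,:,::-1]); print(r.camera_params(n))
s=r.get_state(); print(s)
E
```

```text
pics
{'fx': 452.29714803580373, 'fy': 452.29714803580373, 'cx': 254.26816485426988, 'cy': 187.26797962326518, 'distortion': array([-0.0220764,  0.       ,  0.       ,  0.       ,  0.       ]), 'position': array([-0.24375492,  0.87623473,  1.19748847]), 'attitude': array([-0.32471902,  0.85988563, -0.37010385,  0.13482357])}
{'fx': 422.7557318047716, 'fy': 422.7557318047716, 'cx': 267.63786544427035, 'cy': 191.87124424619574, 'distortion': array([0.01976578, 0.        , 0.        , 0.        , 0.        ]), 'position': array([0.26918179, 0.0168793 , 1.82702837]), 'attitude': array([ 0.70788408, -0.70363408,  0.04278821, -0.04436652])}
{'clock': 0.1, 'q': array([ 1.35178039,  0.68988076, -0.19453414,  1.56619733,  0.15731892,
        0.90249906, -0.21506144]), 'qd': array([ 7.90936140e-04, -3.54210939e-03, -9.08823282e-05, -2.08377108e-03,
        1.25189586e-04, -4.39588339e-05,  1.68948647e-04]), 'joint_torque': array([-2.69885932e-03, -5.28497100e+01, -1.27142541e+00, -1.53836721e+01,
       -5.25998371e-02,  1.99166308e-03,  5.86831447e-05]), 'tool_pos': array([ 0.15615778, -0.60461603,  0.23801405]), 'eef_rot': array([ 9.92012496e-01,  1.26137128e-01, -1.60602064e-04, -7.79180748e-04]), 'contact_force': array([-0.40433285,  0.07809178,  0.49628432]), 'moment': array([ 0.0178449 ,  0.01203609, -0.00349937]), 'finger_force': 0.0, 'opening': 1.0023020602464443}
```

View pics/side0.png

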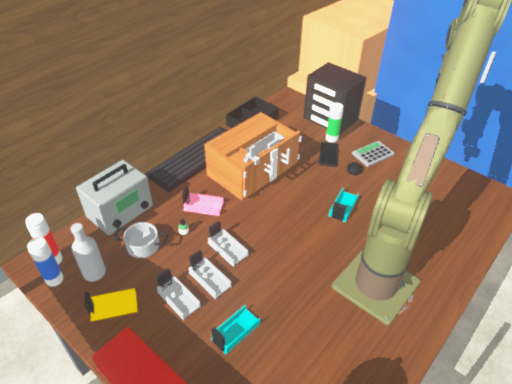

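View pics/top0.png

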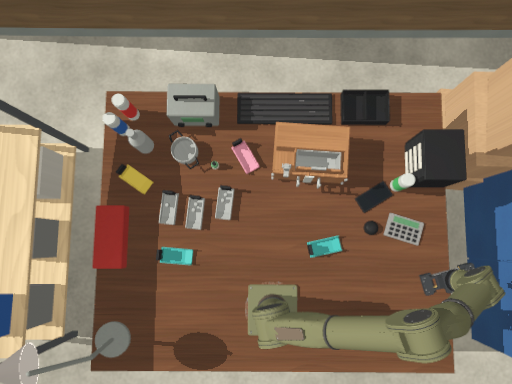

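The side view shows the cabinet at (253,155) and three grey steel scoops at (178,295), (210,275) and (228,245). It also shows a yellow look-alike at (112,304), a pink one at (204,204), and turquoise ones at (236,328) and (344,204). In the top view the grey scoops are at (168,207), (195,212) and (225,202), and the cabinet is at (312,150).

```bash
cat > h.py <<'E'
import numpy as np, cv2
from scipy.spatial.transform import Rotation as R
from plant import r
class Cam:
    def __init__(s,n):
        p=r.camera_params(n); s.n=n
        s.K=np.array([[p['fx'],0,p['cx']],[0,p['fy'],p['cy']],[0,0,1]]); s.D=np.array(p['distortion'],float)
        s.t=np.array(p['position']); s.R=R.from_quat(p['attitude']).as_matrix()
    def proj(s,P):
        P=np.atleast_2d(P).astype(float); rv=cv2.Rodrigues(s.R.T)[0]
        return cv2.projectPoints(P,rv,-s.R.T@s.t,s.K,s.D)[0][:,0]
    def ray(s,uv):
        u=cv2.undistortPoints(np.array(uv,float).reshape(-1,1,2),s.K,s.D)[:,0]
        return np.c_[u,np.ones(len(u))]@s.R.T
    def plane(s,uv,z):
        d=s.ray(uv); return s.t+d*((z-s.t[2])/d[:,2])[:,None]
top,side=Cam('top'),Cam('side')
def save(n,im,box=None,k=1):
    if box: x0,y0,x1,y1=box; im=im[y0:y1,x0:x1]
    cv2.imwrite(f'pics/{n}.png',cv2.resize(im[:,:,::-1],None,fx=k,fy=k,interpolation=cv2.INTER_CUBIC))
E
python3 - <<'E'
from h import *
print(top.proj([[0,0,0],[.5,0,0],[.5,.2,0]]),side.proj([[0,0,0]]))
t=cv2.imread('pics/top0.png')[:,:,::-1]; s=cv2.imread('pics/side0.png')[:,:,::-1]
a=cv2.resize(t[110:270,150:250],None,fx=3.5,fy=3.5,interpolation=cv2.INTER_CUBIC)
b=cv2.resize(s[180:325,140:270],None,fx=3.4,fy=3.4,interpolation=cv2.INTER_CUBIC)
H=max(a.shape[0],b.shape[0]); f=lambda x:np.pad(x,((0,H-x.shape[0]),(0,0),(0,0)))
save('crop1',np.hstack([f(a),f(b)]))
a=cv2.resize(t[115:195,262:362],None,fx=4,fy=4,interpolation=cv2.INTER_CUBIC)
b=cv2.resize(s[110:200,200:305],None,fx=3.8,fy=3.8,interpolation=cv2.INTER_CUBIC)
H=max(a.shape[0],b.shape[0])
save('crop2',np.hstack([f(a),f(b)]))
E
```

```text
[[272.06704751 308.90154785]
 [272.61704473 190.90987572]
 [226.70755065 190.64087537]] [[375.80703486 283.66047626]]
```

View pics/crop1.png

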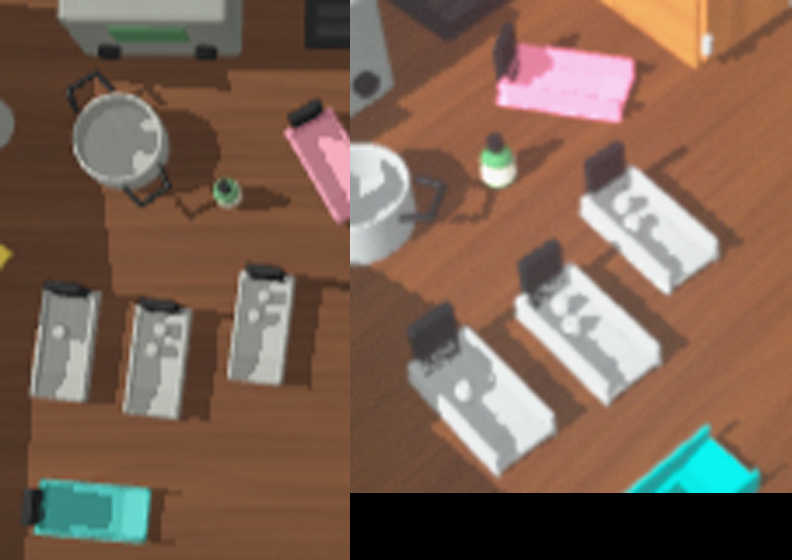

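View pics/crop2.png

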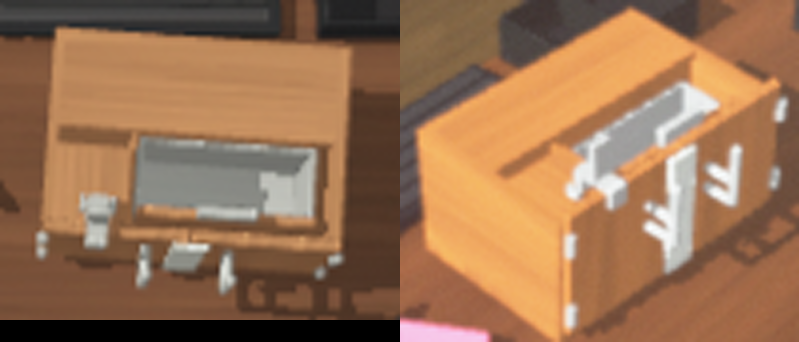

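Crop 1 shows three grey scoops: A with 1 nut, at top view (168,207); B with 2, at (195,212); C with 2, at (225,202). They match the description because they are bare steel. The pink, yellow and turquoise ones are excluded. Crop 2 shows the cabinet with the catch at top view (286,168), handle bars near (298,178) and (318,180), and the bin behind the leaves.

```bash
cat >> h.py <<'E'
from scipy.optimize import least_squares
def fit(items,x0):
    """items: (cam, point_in_object, pixel); returns x,y,yaw and rms px"""
    def f(v):
        M=R.from_euler('z',v[2]).as_matrix(); t=np.array([v[0],v[1],0])
        return np.concatenate([(c.proj(M@np.array(p)+t)[0]-np.array(u)) for c,p,u in items])
    s=least_squares(f,x0,loss='soft_l1'); return s.x,np.round(f(s.x).reshape(-1,2),1)
E
python3 - <<'E'
from h import *
T=lambda x,y:(x/4+262,y/4+115); S=lambda x,y:((x-400)/3.8+200,y/3.8+110)
it=[(top,(.1,.15,.155),T(55,28)),(side,(.1,.15,.155),S(417,130)),(top,(.1,-.15,.155),T(350,44)),(side,(.1,-.15,.155),S(632,9)),
(top,(-.147,.042,.168),T(143,246)),(top,(-.147,-.042,.168),T(227,253)),(side,(-.147,-.042,.168),S(738,148)),
(top,(-.112,.15,.170),T(43,230)),(side,(-.106,.148,.170),S(567,213)),(side,(-.106,-.148,.17),S(778,82))]
v,e=fit(it,[.65,-.17,0]); print('cab',np.round(v,4),e.tolist())
T=lambda x,y:(x/3.5+150,y/3.5+110); S=lambda x,y:((x-350)/3.4+140,y/3.4+180)
sc=dict(A=[(32,398),(87,403),(43,282),(90,285),(497,475),(553,420),(410,318),(450,303)],
B=[(123,413),(178,419),(133,298),(180,302),(610,405),(660,345),(518,255),(556,240)],
C=[(228,378),(280,385),(246,263),(290,268),(668,293),(718,245),(585,155),(620,142)])
ob=[(-.08,.032,.01),(-.08,-.032,.01),(.057,.022,.072),(.057,-.022,.072)]
for k,u in sc.items():
    it=[(top,ob[i],T(*u[i])) for i in range(4)]+[(side,ob[i],S(*u[4+i])) for i in range(4)]
    v,e=fit(it,[.42,.3,0]); print(k,np.round(v,4),e.tolist())
E
```

```text
cab [ 0.6543 -0.1513 -0.0669] [[-0.4, -0.3], [-0.0, -0.8], [-0.4, 0.9], [-0.2, -1.0], [0.4, 6.6], [0.6, 6.4], [-0.3, -1.2], [-1.1, -0.1], [-0.7, -0.0], [-0.2, -1.3]]
A [ 0.4329  0.4452 -0.1178] [[-0.1, -0.7], [-1.0, -0.3], [0.4, -0.6], [-2.6, -0.2], [0.5, -1.1], [1.5, 2.3], [-0.1, 1.6], [0.3, -1.9]]
B [ 0.4129  0.3331 -0.0948] [[0.3, 0.0], [-0.5, -0.2], [1.1, -0.2], [-1.9, -0.2], [-0.2, -1.6], [1.0, 3.9], [-0.0, 1.7], [-0.1, -1.5]]
C [ 0.4559  0.2053 -0.1282] [[-0.2, -0.2], [-0.3, -0.2], [0.1, -0.3], [-2.1, -0.3], [0.3, -1.6], [0.5, 2.1], [0.1, 0.6], [0.3, -2.1]]
```

```bash
cat >> h.py <<'E'
CAB=np.array([.6543,-.1513,-.0669])
def c2w(p):
    return R.from_euler('z',CAB[2]).apply(np.array(p,float))+[CAB[0],CAB[1],0]
def w2c(p):
    return R.from_euler('z',-CAB[2]).apply(np.array(p,float)-[CAB[0],CAB[1],0])
def down(yaw,tilt=0): # tool down at yaw (0: tool x = world x), tilted about tool x
    return R.from_euler('z',yaw)*R.from_euler('x',np.pi)*R.from_euler('x',tilt)
def rel(p,Rt=None,show=True):
    s=r.get_state(); R0=R.from_quat(s['eef_rot'])
    d=R0.inv().apply(np.array(p)-s['tool_pos']); w=(R0.inv()*Rt).as_rotvec() if Rt is not None else np.zeros(3)
    print('xyz',np.round(d,4).tolist(),'rot',np.round(w,3).tolist())
def st():
    s=r.get_state(); print('t',round(s['clock'],2),'tcp',np.round(s['tool_pos'],4),'cab',np.round(w2c(s['tool_pos']),4),'q',np.round(s['q'],2),'F',np.round(s['contact_force'],1),'open',round(s['opening'],3),'ff',round(s['finger_force'],1),'rv',np.round((down(CAB[2]).inv()*R.from_quat(s['eef_rot'])).as_rotvec(),3))
E
python3 - <<'E'
from h import *
T=lambda x,y:(x/4+262,y/4+115); S=lambda x,y:((x-400)/3.8+200,y/3.8+110)
it=[(top,(.1,.15,.155),T(55,28)),(side,(.1,.15,.155),S(417,130)),(top,(.1,-.15,.155),T(350,44)),(side,(.1,-.15,.155),S(632,9)),
(side,(-.147,-.042,.168),S(738,148)),
(top,(-.112,.15,.170),T(43,230)),(side,(-.106,.148,.170),S(567,213)),(side,(-.106,-.148,.17),S(778,82))]
v,e=fit(it,[.65,-.17,0]); print('cab',np.round(v,4),e.tolist())
# check in top image: catch tab & handles
for p in [(-.1,.095,.223),(-.147,.042,.168),(-.147,.042,.093),(-.147,-.042,.168),(-.08,-.035,.17)]:
    print(p,top.proj(c2w(p)),side.proj(c2w(p)))
rel(c2w([-.140,.095,.2]),down(CAB[2]))
E
```

```text
cab [ 0.6531 -0.1516 -0.0648] [[-0.4, 0.1], [0.2, -0.7], [-0.3, 1.1], [0.0, -0.9], [0.1, -1.2], [-1.0, 0.3], [-0.3, 0.1], [0.1, -1.2]]
(-0.1, 0.095, 0.223) [[286.20529634 168.03896517]] [[252.99327785 146.54186495]]
(-0.147, 0.042, 0.168) [[298.16758175 183.13419097]] [[272.85708569 158.13279564]]
(-0.147, 0.042, 0.093) [[296.90255841 185.7347982 ]] [[272.10270016 173.89506553]]
(-0.147, -0.042, 0.168) [[319.34203612 184.65883469]] [[288.6884599  147.74648537]]
(-0.08, -0.035, 0.17) [[318.62353739 167.81498034]] [[273.96517854 140.05013686]]
xyz [0.4927, -0.4484, 0.0387] rot [-0.002, 0.0, 0.32]
```

```bash
sed -i 's/^CAB=.*/CAB=np.array([.6535,-.1515,-.066])/' h.py
```

Emit:
carry_out:
  plan:
    - {"rot": [0,0,0.1],"xyz": [0.028,-0.026,0],"grip": 255}
    - {"rot": [0,0,0.2],"xyz": [0.056,-0.052,0],"grip": 255}
    - {"rot": [0,0,0.32],"xyz": [0.084,-0.078,0],"grip": 255}
    - {"rot": [0,0,0.32],"xyz": [0.112,-0.104,0],"grip": 255}
    - {"rot": [0,0,0.32],"xyz": [0.14,-0.13,0],"grip": 255}
    - {"rot": [0,0,0.32],"xyz": [0.17,-0.155,0],"grip": 255}
    - {"rot": [0,0,0.32],"xyz": [0.2,-0.18,0],"grip": 255}
    - {"rot": [0,0,0.32],"xyz": [0.23,-0.21,0],"grip": 255}
  squeeze: 15

```text
clock: 0.77
tool_pos: [0.3271, -0.3438, 0.2386]
eef_rot: [0.999, -0.034, 0.0, 0.0]
contact_force: [0.2, 0.1, 0.0]
opening: 0.415
finger_force: 0.0
```

Run:
```python
from h import *
st(); rel(c2w([-.140,.095,.2]),down(CAB[2]))
```

```text
t 0.77 tcp [ 0.3271 -0.3438  0.2386] cab [-0.313  -0.2134  0.2386] q [ 0.76  0.5  -0.08  2.01  0.06  0.64 -0.99] F [0.2 0.1 0. ] open 0.415 ff 0.0 rv [-0.     0.001  0.002]
xyz [0.1724, -0.3088, 0.0386] rot [0.0, -0.001, -0.002]
```

Emit:
carry_out:
  plan:
    - {"rot": [0,0,0],"xyz": [0.16,-0.29,0],"grip": 255}
    - {"rot": [0,0,0],"xyz": [0.16,-0.29,0],"grip": 255}
    - {"rot": [0,0,0],"xyz": [0.16,-0.29,0],"grip": 255}
    - {"rot": [0,0,0],"xyz": [0.16,-0.29,0],"grip": 255}
    - {"rot": [0,0,0],"xyz": [0.16,-0.29,0],"grip": 255}
    - {"rot": [0,0,0],"xyz": [0.16,-0.29,0],"grip": 255}
    - {"rot": [0,0,0],"xyz": [0.16,-0.29,0],"grip": 255}
    - {"rot": [0,0,0],"xyz": [0.16,-0.29,0],"grip": 255}

```text
clock: 1.43
tool_pos: [0.506, -0.0639, 0.2386]
eef_rot: [0.999, -0.033, -0.0, -0.0]
contact_force: [1.1, -1.0, 0.7]
opening: 0.006
finger_force: 0.0
```

Run:
```python
from h import *
st(); rel(c2w([-.140,.095,.195]),down(CAB[2]))
```

```text
t 1.43 tcp [ 0.506  -0.0639  0.2386] cab [-0.153   0.0777  0.2386] q [ 0.05  0.54 -0.03  1.91  0.02  0.69 -1.63] F [ 1.1 -1.   0.7] open 0.006 ff 0.0 rv [ 0. -0.  0.]
xyz [0.013, -0.0173, 0.0436] rot [-0.0, 0.0, -0.0]
```

Emit:
carry_out:
  plan:
    - {"rot": [0,0,0],"xyz": [0.004,-0.017,0.03],"grip": 255}
    - {"rot": [0,0,0],"xyz": [0.004,-0.017,0.043],"grip": 255}
    - {"rot": [0,0,0],"xyz": [0.018,-0.017,0.043],"grip": 255}
    - {"rot": [0,0,0],"xyz": [0.032,-0.017,0.043],"grip": 255}
    - {"rot": [0,0,0],"xyz": [0.046,-0.017,0.043],"grip": 255}
    - {"rot": [0,0,0],"xyz": [0.06,-0.017,0.043],"grip": 255}
    - {"rot": [0,0,0],"xyz": [0.074,-0.017,0.043],"grip": 255}
    - {"rot": [0,0,0],"xyz": [0.085,-0.017,0.043],"grip": 255}

```text
clock: 2.1
tool_pos: [0.5694, -0.0538, 0.1972]
eef_rot: [0.999, -0.034, -0.024, -0.0]
contact_force: [-56.9, 6.6, 83.7]
opening: 0.007
finger_force: 78.8
```

Emit:
carry_out:
  plan:
    - {"rot": [0,0,0],"xyz": [0,0,0],"grip": 255}
    - {"rot": [0,0,0],"xyz": [-0.04,0,-0.02],"grip": 80}
    - {"rot": [0,0,0],"xyz": [-0.08,0.02,-0.03],"grip": 80}
    - {"rot": [0,0,0],"xyz": [-0.08,0.053,-0.03],"grip": 80}
    - {"rot": [0,0,0],"xyz": [-0.08,0.053,-0.03],"grip": 80}
    - {"rot": [0,0,0],"xyz": [-0.08,0.053,-0.03],"grip": 80}

```text
clock: 2.6
tool_pos: [0.507, -0.1051, 0.226]
eef_rot: [0.999, -0.036, 0.0, 0.001]
contact_force: [0.5, 1.1, -0.7]
opening: 0.358
finger_force: 0.0
```

Run:
```python
from h import *
st(); rel(c2w([-.147,.042,.135]),down(CAB[2]))
im=r.snapshot('side'); t=r.snapshot('top')
a=cv2.resize(t[115:205,262:362],None,fx=4,fy=4,interpolation=cv2.INTER_CUBIC)
b=cv2.resize(im[110:200,200:300],None,fx=4,fy=4,interpolation=cv2.INTER_CUBIC)
save('c3',np.hstack([a,b]))
```

```text
t 2.6 tcp [ 0.507  -0.1051  0.226 ] cab [-0.1493  0.0366  0.226 ] q [ 0.14  0.57 -0.03  1.91  0.03  0.67 -1.56] F [ 0.5  1.1 -0.7] open 0.358 ff 0.0 rv [-0.001  0.     0.006]
xyz [0.0022, -0.0055, 0.091] rot [0.001, -0.0, -0.006]
```

View pics/c3.png

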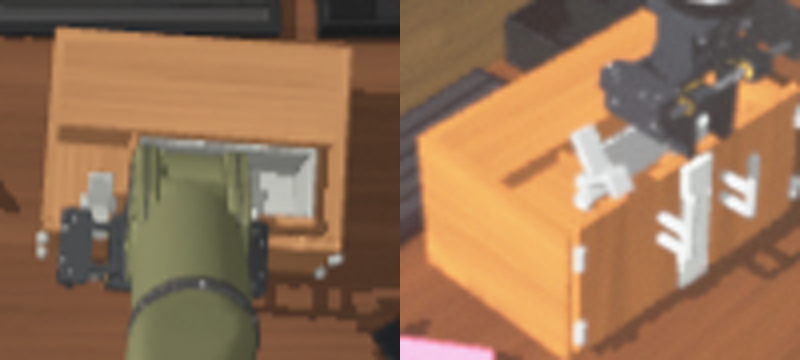

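Run:
```python
from h import *
for th in [.3,.5,.7,.9,1.1,1.3]:
    f=lambda x,h:c2w([-.08+x*np.cos(th)+h*np.sin(th),.095,.16-x*np.sin(th)+h*np.cos(th)])
    u=side.proj(f(-.02,.063))[0]; l=side.proj(f(-.03,0))[0]; w=top.proj(f(-.02,.063))[0]; w2=top.proj(f(-.03,0))[0]
    print(th,'side tab',np.round((u-[200,110])*4+[400,0]),'nib',np.round((l-[200,110])*4+[400,0]),'top',np.round((w-[262,115])*4),np.round((w2-[262,115])*4))
```

```text
0.3 side tab [597. 134.] nib [619. 199.] top [ 99. 193.] [ 94. 231.]
0.5 side tab [586. 128.] nib [618. 193.] top [ 99. 179.] [ 95. 228.]
0.7 side tab [576. 125.] nib [615. 187.] top [100. 167.] [ 95. 224.]
0.9 side tab [567. 125.] nib [612. 181.] top [101. 157.] [ 96. 219.]
1.1 side tab [559. 127.] nib [608. 176.] top [101. 149.] [ 96. 213.]
1.3 side tab [553. 132.] nib [603. 171.] top [101. 143.] [ 96. 207.]
```

The catch is only at about 0.6 rad and pushed back hard, because my fingertip was too low and its arm rose into it. I'll push it on at a higher point, gently.

Emit:
carry_out:
  plan:
    - {"rot": [0,0,0],"xyz": [0.0,-0.03,0.0],"grip": 255}
    - {"rot": [0,0,0],"xyz": [0.0,-0.058,0.007],"grip": 255}
    - {"rot": [0,0,0],"xyz": [0.03,-0.058,0.014],"grip": 255}
    - {"rot": [0,0,0],"xyz": [0.055,-0.058,0.014],"grip": 255}
    - {"rot": [0,0,0],"xyz": [0.065,-0.058,0.014],"grip": 255}
    - {"rot": [0,0,0],"xyz": [0.072,-0.058,0.014],"grip": 255}

```text
clock: 3.2
tool_pos: [0.585, -0.0479, 0.2108]
eef_rot: [0.999, -0.032, -0.0, -0.0]
contact_force: [-1.7, -0.9, 1.1]
opening: 0.047
finger_force: 0.5
```

Emit:
carry_out:
  plan:
    - {"rot": [0,0,0],"xyz": [0.007,0,0],"grip": 255}
    - {"rot": [0,0,0],"xyz": [0.014,0,0],"grip": 255}
    - {"rot": [0,0,0],"xyz": [0.018,0,0],"grip": 255}

```text
clock: 3.45
tool_pos: [0.6019, -0.0502, 0.2115]
eef_rot: [0.999, -0.033, -0.0, -0.0]
contact_force: [-0.3, 0.5, 0.1]
opening: 0.004
finger_force: 0.3
```

Emit:
carry_out:
  plan:
    - {"rot": [0,0,0],"xyz": [-0.04,0,-0.01],"grip": 120}
    - {"rot": [0,0,0],"xyz": [-0.08,0.01,-0.014],"grip": 120}
    - {"rot": [0,0,0],"xyz": [-0.087,0.045,-0.014],"grip": 120}
    - {"rot": [0,0,0],"xyz": [-0.087,0.053,-0.014],"grip": 120}
    - {"rot": [0,0,0],"xyz": [-0.087,0.053,-0.014],"grip": 120}

```text
clock: 3.87
tool_pos: [0.5105, -0.1011, 0.2263]
eef_rot: [0.999, -0.036, 0.001, 0.001]
contact_force: [0.1, 0.3, 0.1]
opening: 0.357
finger_force: 0.0
```

Run:
```python
from h import *
st(); rel(c2w([-.147,.042,.135]),down(CAB[2]))
im=r.snapshot('side'); t=r.snapshot('top')
a=cv2.resize(t[115:205,262:362],None,fx=4,fy=4,interpolation=cv2.INTER_CUBIC)
b=cv2.resize(im[110:200,200:300],None,fx=4,fy=4,interpolation=cv2.INTER_CUBIC)
save('c4',np.hstack([a,b]))
```

```text
t 3.87 tcp [ 0.5105 -0.1011  0.2263] cab [-0.146   0.0409  0.2263] q [ 0.13  0.57 -0.03  1.9   0.03  0.67 -1.57] F [0.1 0.3 0.1] open 0.357 ff 0.0 rv [-0.002  0.001  0.007]
xyz [-0.0011, -0.0013, 0.0913] rot [0.002, -0.001, -0.007]
```

View pics/c4.png

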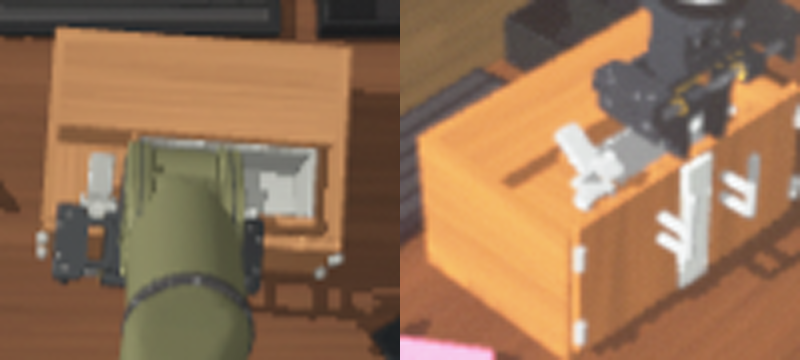

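The catch tab's top is now at about (566,130) in the crop, so it is flipped to roughly 0.95 rad. Next I grip the left leaf's bar.

Emit:
carry_out:
  plan:
    - {"rot": [0,0,0],"xyz": [0,0,0.035],"grip": 120}
    - {"rot": [0,0,0],"xyz": [0,0,0.07],"grip": 120}
    - {"rot": [0,0,0],"xyz": [0,0,0.09],"grip": 120}
    - {"rot": [0,0,0],"xyz": [0,0,0.09],"grip": 255}
    - {"rot": [0,0,0],"xyz": [0,0,0.09],"grip": 255}
    - {"rot": [0,0,0],"xyz": [0,0,0.09],"grip": 255}
    - {"rot": [0,0,0],"xyz": [0,0,0.09],"grip": 255}
  squeeze: 15

```text
clock: 4.55
tool_pos: [0.5127, -0.0974, 0.1372]
eef_rot: [0.999, -0.033, 0.002, 0.0]
contact_force: [0.1, -0.1, -0.8]
opening: 0.251
finger_force: 0.0
```

Run:
```python
from h import *
st()
p=w2c(r.get_state()['tool_pos']); h=np.array([-.106,.148]); d=p[:2]-h
print('ang',np.arctan2(d[1],d[0]),'rad',np.hypot(*d))
d=np.array([-.041,-.106])
for th in np.arange(.1,1.61,.1):
    c,s=np.cos(th),np.sin(th); q=np.array([c*d[0]+s*d[1],-s*d[0]+c*d[1]])-d
    print(round(th,1),np.round([q[0],-q[1]],3).tolist(),end=' ')
w=c2w([*(h+q+d),.135]); print(w)
```

```text
t 4.55 tcp [ 0.5127 -0.0974  0.1372] cab [-0.1441  0.0447  0.1372] q [ 0.12  0.71 -0.03  1.98  0.04  0.45 -1.58] F [ 0.1 -0.1 -0.8] open 0.251 ff 0.0 rv [0.    0.003 0.001]
ang -1.9237118221491372 rad 0.11012522130866259
0.1 [-0.01, -0.005] 0.2 [-0.02, -0.01] 0.3 [-0.029, -0.017] 0.4 [-0.038, -0.024] 0.5 [-0.046, -0.033] 0.6 [-0.053, -0.042] 0.7 [-0.059, -0.051] 0.8 [-0.064, -0.062] 0.9 [-0.068, -0.072] 1.0 [-0.07, -0.083] 1.1 [-0.072, -0.094] 1.2 [-0.073, -0.106] 1.3 [-0.072, -0.117] 1.4 [-0.07, -0.128] 1.5 [-0.068, -0.139] 1.6 [-0.064, -0.15] [0.45586917 0.05405938 0.135     ]
```

Emit:
carry_out:
  plan:
    - {"rot": [0,0,0],"xyz": [0,0,0],"grip": 255}
    - {"rot": [0,0,0],"xyz": [0,0,0],"grip": 255}
    - {"rot": [0,0,0],"xyz": [0,0,0],"grip": 255}
    - {"rot": [0,0,0],"xyz": [0,0,0],"grip": 255}

```text
clock: 4.88
tool_pos: [0.5112, -0.0998, 0.137]
eef_rot: [0.999, -0.035, 0.001, 0.001]
contact_force: [-2.3, -4.8, 7.5]
opening: 0.102
finger_force: 15.0
```

Emit:
carry_out:
  plan:
    - {"rot": [0,0,0],"xyz": [-0.01,-0.005,0],"grip": 255}
    - {"rot": [0,0,0],"xyz": [-0.02,-0.01,0],"grip": 255}
    - {"rot": [0,0,0],"xyz": [-0.029,-0.017,0],"grip": 255}
    - {"rot": [0,0,0],"xyz": [-0.038,-0.024,0],"grip": 255}
    - {"rot": [0,0,0],"xyz": [-0.046,-0.033,0],"grip": 255}
    - {"rot": [0,0,0],"xyz": [-0.053,-0.042,0],"grip": 255}
    - {"rot": [0,0,0],"xyz": [-0.059,-0.051,0],"grip": 255}
    - {"rot": [0,0,0],"xyz": [-0.064,-0.062,0],"grip": 255}
  squeeze: 10

```text
clock: 5.55
tool_pos: [0.4503, -0.0327, 0.1365]
eef_rot: [0.999, -0.035, -0.0, 0.001]
contact_force: [-2.1, -3.5, 4.2]
opening: 0.108
finger_force: 10.0
```

Emit:
carry_out:
  plan:
    - {"rot": [0,0,0],"xyz": [-0.004,-0.01,0],"grip": 255}
    - {"rot": [0,0,0],"xyz": [-0.006,-0.021,0],"grip": 255}
    - {"rot": [0,0,0],"xyz": [-0.008,-0.032,0],"grip": 255}
    - {"rot": [0,0,0],"xyz": [-0.009,-0.044,0],"grip": 255}
    - {"rot": [0,0,0],"xyz": [-0.008,-0.055,0],"grip": 255}
    - {"rot": [0,0,0],"xyz": [-0.006,-0.066,0],"grip": 255}
    - {"rot": [0,0,0],"xyz": [-0.004,-0.077,0],"grip": 255}
    - {"rot": [0,0,0],"xyz": [0,-0.086,0],"grip": 255}

```text
clock: 6.22
tool_pos: [0.4569, 0.0551, 0.1361]
eef_rot: [0.999, -0.034, -0.0, -0.0]
contact_force: [-1.5, -1.6, 3.5]
opening: 0.105
finger_force: 10.0
```

Run:
```python
from h import *
st()
p=w2c(r.get_state()['tool_pos']); h=np.array([-.106,.148]); d=p[:2]-h
print('theta',-(np.arctan2(d[1],d[0])+np.pi-np.arctan2(.106,.041)),np.arctan2(d[1],d[0]),'rad',np.hypot(*d))
```

```text
t 6.22 tcp [0.4569 0.0551 0.1361] cab [-0.2098  0.1931  0.1361] q [-0.23  0.67  0.02  2.15 -0.04  0.32 -1.81] F [-1.5 -1.6  3.5] open 0.105 ff 10.0 rv [ 0.    -0.     0.001]
theta -4.671176981155378 2.731311686993009 rad 0.11317340605979745
```

Emit:
carry_out:
  plan:
    - {"rot": [0,0,0],"xyz": [0,0,0],"grip": 190}
    - {"rot": [0,0,0],"xyz": [0,0,0],"grip": 190}
    - {"rot": [0,0,0],"xyz": [0,0,0],"grip": 190}
    - {"rot": [0,0,0],"xyz": [0,0,-0.03],"grip": 190}
    - {"rot": [0,0,0],"xyz": [0,0,-0.065],"grip": 190}
    - {"rot": [0,0,0],"xyz": [0,0,-0.09],"grip": 190}

```text
clock: 6.72
tool_pos: [0.4573, 0.0534, 0.2274]
eef_rot: [0.999, -0.034, 0.0, 0.0]
contact_force: [0.7, -0.1, 0.5]
opening: 0.254
finger_force: 0.0
```

Emit:
carry_out:
  plan:
    - {"rot": [0,0,0],"xyz": [0.064,0.237,0],"grip": 120}
    - {"rot": [0,0,0],"xyz": [0.064,0.237,0],"grip": 120}
    - {"rot": [0,0,0],"xyz": [0.064,0.237,0],"grip": 120}
    - {"rot": [0,0,0],"xyz": [0.064,0.237,0],"grip": 120}
    - {"rot": [0,0,0],"xyz": [0.064,0.237,0],"grip": 120}
    - {"rot": [0,0,0],"xyz": [0.064,0.237,0],"grip": 120}
    - {"rot": [0,0,0],"xyz": [0.064,0.237,0],"grip": 120}
    - {"rot": [0,0,0],"xyz": [0.064,0.237,0],"grip": 120}

```text
clock: 7.38
tool_pos: [0.5044, -0.1901, 0.2254]
eef_rot: [0.999, -0.037, -0.0, 0.001]
contact_force: [-0.7, 0.8, 0.0]
opening: 0.533
finger_force: 0.0
```

Run:
```python
from h import *
st(); rel(c2w([-.147,-.042,.135]),down(CAB[2]))
```

```text
t 7.38 tcp [ 0.5044 -0.1901  0.2254] cab [-0.1463 -0.0483  0.2254] q [ 0.27  0.59  0.    1.85 -0.    0.7  -1.37] F [-0.7  0.8  0. ] open 0.533 ff 0.0 rv [-0.001 -0.     0.008]
xyz [-0.0008, -0.0064, 0.0904] rot [0.001, 0.0, -0.008]
```

Emit:
carry_out:
  plan:
    - {"rot": [0,0,0],"xyz": [0,-0.004,0.03],"grip": 120}
    - {"rot": [0,0,0],"xyz": [0,-0.004,0.065],"grip": 120}
    - {"rot": [0,0,0],"xyz": [0,-0.004,0.09],"grip": 255}
    - {"rot": [0,0,0],"xyz": [0,-0.004,0.09],"grip": 255}
    - {"rot": [0,0,0],"xyz": [0,-0.004,0.09],"grip": 255}
    - {"rot": [0,0,0],"xyz": [0,-0.004,0.09],"grip": 255}
    - {"rot": [0,0,0],"xyz": [0,-0.004,0.09],"grip": 255}
    - {"rot": [0,0,0],"xyz": [0,-0.004,0.09],"grip": 255}

```text
clock: 8.05
tool_pos: [0.5065, -0.1842, 0.1375]
eef_rot: [0.999, -0.034, 0.002, 0.001]
contact_force: [-0.7, 1.6, 2.2]
opening: 0.105
finger_force: 10.0
```

Emit:
carry_out:
  plan:
    - {"rot": [0,0,0],"xyz": [0,0,0],"grip": 255}
    - {"rot": [0,0,0],"xyz": [0,0,0],"grip": 255}
    - {"rot": [0,0,0],"xyz": [0,0,0],"grip": 255}

```text
clock: 8.3
tool_pos: [0.5065, -0.184, 0.1373]
eef_rot: [0.999, -0.034, 0.002, 0.001]
contact_force: [-1.1, -1.6, 7.2]
opening: 0.107
finger_force: 10.0
```

Emit:
carry_out:
  plan:
    - {"rot": [0,0,0],"xyz": [-0.01,0.005,0],"grip": 255}
    - {"rot": [0,0,0],"xyz": [-0.02,0.01,0],"grip": 255}
    - {"rot": [0,0,0],"xyz": [-0.029,0.017,0],"grip": 255}
    - {"rot": [0,0,0],"xyz": [-0.038,0.024,0],"grip": 255}
    - {"rot": [0,0,0],"xyz": [-0.046,0.033,0],"grip": 255}
    - {"rot": [0,0,0],"xyz": [-0.053,0.042,0],"grip": 255}
    - {"rot": [0,0,0],"xyz": [-0.059,0.051,0],"grip": 255}
    - {"rot": [0,0,0],"xyz": [-0.064,0.062,0],"grip": 255}

```text
clock: 8.97
tool_pos: [0.4377, -0.2389, 0.1369]
eef_rot: [0.999, -0.033, 0.001, -0.001]
contact_force: [-1.1, 3.5, 6.9]
opening: 0.106
finger_force: 10.0
```

Emit:
carry_out:
  plan:
    - {"rot": [0,0,0],"xyz": [-0.004,0.01,0],"grip": 255}
    - {"rot": [0,0,0],"xyz": [-0.006,0.021,0],"grip": 255}
    - {"rot": [0,0,0],"xyz": [-0.008,0.032,0],"grip": 255}
    - {"rot": [0,0,0],"xyz": [-0.009,0.044,0],"grip": 255}
    - {"rot": [0,0,0],"xyz": [-0.008,0.055,0],"grip": 255}
    - {"rot": [0,0,0],"xyz": [-0.006,0.066,0],"grip": 255}
    - {"rot": [0,0,0],"xyz": [-0.004,0.077,0],"grip": 255}
    - {"rot": [0,0,0],"xyz": [0,0.086,0],"grip": 255}

```text
clock: 9.63
tool_pos: [0.4308, -0.3263, 0.1365]
eef_rot: [0.999, -0.034, -0.001, -0.0]
contact_force: [-3.1, 1.6, 6.4]
opening: 0.106
finger_force: 10.0
```

Emit:
carry_out:
  plan:
    - {"rot": [0,0,0],"xyz": [0,0,0],"grip": 190}
    - {"rot": [0,0,0],"xyz": [0,0,0],"grip": 190}
    - {"rot": [0,0,0],"xyz": [0,0,0],"grip": 190}
    - {"rot": [0,0,0],"xyz": [0,0,-0.03],"grip": 190}
    - {"rot": [0,0,0],"xyz": [0,0,-0.065],"grip": 190}
    - {"rot": [0,0,0],"xyz": [0,0,-0.1],"grip": 190}

```text
clock: 10.13
tool_pos: [0.4312, -0.3245, 0.2362]
eef_rot: [0.999, -0.033, -0.001, -0.001]
contact_force: [1.6, 0.2, 0.6]
opening: 0.257
finger_force: 0.0
```

Run:
```python
from h import *
st()
im=r.snapshot('side'); t=r.snapshot('top')
a=cv2.resize(t[115:215,252:372],None,fx=3.3,fy=3.3,interpolation=cv2.INTER_CUBIC)
b=cv2.resize(im[110:210,200:320],None,fx=3.3,fy=3.3,interpolation=cv2.INTER_CUBIC)
save('c5',np.hstack([a,b]))
for k in (1,-1):
    rel(c2w([-.08,-.035,.24]),down(CAB[2]+k*np.pi/2))
```

```text
t 10.13 tcp [ 0.4312 -0.3245  0.2362] cab [-0.2104 -0.1873  0.2362] q [ 0.6   0.58 -0.07  1.83  0.05  0.74 -1.13] F [1.6 0.2 0.6] open 0.257 ff 0.0 rv [ 0.002 -0.002 -0.   ]
xyz [0.1267, -0.1546, 0.001] rot [0.011, -0.004, -1.571]
xyz [0.1267, -0.1546, 0.001] rot [-0.004, -0.011, 1.57]
```

View pics/c5.png

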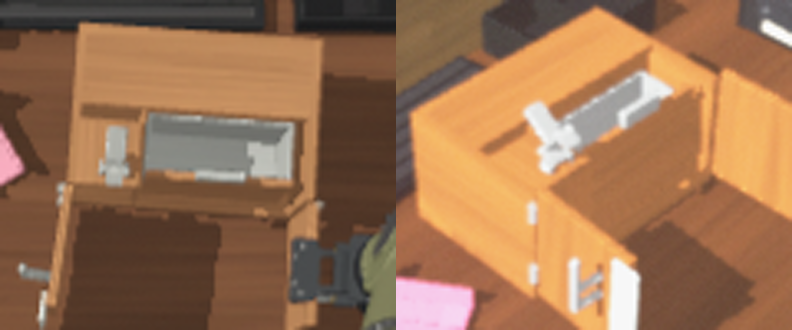

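Emit:
carry_out:
  plan:
    - {"rot": [0,0,-0.12],"xyz": [0.02,-0.02,0],"grip": 120}
    - {"rot": [0,0,-0.24],"xyz": [0.04,-0.045,0],"grip": 120}
    - {"rot": [0,0,-0.36],"xyz": [0.06,-0.07,0],"grip": 120}
    - {"rot": [0,0,-0.48],"xyz": [0.08,-0.095,0],"grip": 120}
    - {"rot": [0,0,-0.6],"xyz": [0.1,-0.12,0],"grip": 120}
    - {"rot": [0,0,-0.72],"xyz": [0.12,-0.145,0],"grip": 120}
    - {"rot": [0,0,-0.84],"xyz": [0.127,-0.155,0],"grip": 120}
    - {"rot": [0,0,-0.96],"xyz": [0.127,-0.155,0],"grip": 120}

```text
clock: 10.9
tool_pos: [0.5711, -0.1737, 0.2349]
eef_rot: [0.899, 0.438, 0.001, -0.002]
contact_force: [-0.5, 0.4, -0.4]
opening: 0.528
finger_force: 0.0
```

Emit:
carry_out:
  plan:
    - {"rot": [0,0,-0.12],"xyz": [0,0,0],"grip": 120}
    - {"rot": [0,0,-0.24],"xyz": [0,0,0],"grip": 120}
    - {"rot": [0,0,-0.36],"xyz": [0,0,0],"grip": 120}
    - {"rot": [0,0,-0.48],"xyz": [0,0,0],"grip": 120}
    - {"rot": [0,0,-0.6],"xyz": [0,0,0],"grip": 120}
    - {"rot": [0,0,-0.61],"xyz": [0,0,0],"grip": 120}
    - {"rot": [0,0,-0.61],"xyz": [0,0,0],"grip": 120}

```text
clock: 11.48
tool_pos: [0.5683, -0.1792, 0.2349]
eef_rot: [0.731, 0.682, -0.0, -0.001]
contact_force: [0.2, 0.0, 0.2]
opening: 0.534
finger_force: 0.0
```

Run:
```python
from h import *
st(); rel(c2w([-.08,-.035,.140]),down(CAB[2]+np.pi/2))
```

```text
t 11.48 tcp [ 0.5683 -0.1792  0.2349] cab [-0.0832 -0.0332  0.2349] q [ 0.51  0.69 -0.5   1.65  0.39  0.91 -0.21] F [0.2 0.  0.2] open 0.534 ff 0.0 rv [ 0.002 -0.    -1.567]
xyz [-0.0018, 0.0033, 0.0949] rot [-0.001, -0.001, -0.004]
```

Emit:
carry_out:
  plan:
    - {"rot": [0,0,0],"xyz": [-0.002,0.003,0.035],"grip": 120}
    - {"rot": [0,0,0],"xyz": [-0.002,0.003,0.07],"grip": 120}
    - {"rot": [0,0,0],"xyz": [-0.002,0.003,0.094],"grip": 120}
    - {"rot": [0,0,0],"xyz": [-0.002,0.003,0.094],"grip": 255}
    - {"rot": [0,0,0],"xyz": [-0.002,0.003,0.094],"grip": 255}
    - {"rot": [0,0,0],"xyz": [-0.002,0.003,0.094],"grip": 255}
    - {"rot": [0,0,0],"xyz": [-0.002,0.003,0.094],"grip": 255}
    - {"rot": [0,0,0],"xyz": [-0.002,0.003,0.094],"grip": 255}
  squeeze: 15

```text
clock: 12.15
tool_pos: [0.5728, -0.1822, 0.1435]
eef_rot: [0.731, 0.682, 0.001, 0.001]
contact_force: [-0.5, 0.7, 0.4]
opening: 0.174
finger_force: 0.0
```

Emit:
carry_out:
  plan:
    - {"rot": [0,0,0],"xyz": [0,0,0],"grip": 255}
    - {"rot": [0,0,0],"xyz": [0,0,0],"grip": 255}
    - {"rot": [0,0,0],"xyz": [0,0,0],"grip": 255}
    - {"rot": [0,0,0],"xyz": [0,0,0],"grip": 255}

```text
clock: 12.48
tool_pos: [0.5731, -0.1822, 0.1433]
eef_rot: [0.731, 0.683, 0.001, 0.002]
contact_force: [0.8, -0.9, 6.0]
opening: 0.114
finger_force: 15.0
```

Run:
```python
from h import *
st()
p=w2c(r.get_state()['tool_pos']); a=np.array([p[0]+.08,p[2]-.025])
for i in range(1,17):
    th=.6*i/16; c,s=np.cos(th),np.sin(th)
    d=np.array([c*a[0]-s*a[1],s*a[0]+c*a[1]])-a
    if i<=8: print(i,'rot',round(-th,3),'yz',np.round([d[0],-d[1]],4))
    else:
        th8=.3; c8,s8=np.cos(th8),np.sin(th8); d8=np.array([c8*a[0]-s8*a[1],s8*a[0]+c8*a[1]])-a
        e=d-d8; # rotate into tool axes at th8
        y=np.array([c8,s8]); z=np.array([s8,-c8]); print(i,'rot',round(-(th-.3),3),'yz',np.round([e@y,e@z],4))
```

```text
t 12.48 tcp [ 0.5731 -0.1822  0.1433] cab [-0.0782 -0.036   0.1433] q [ 0.48  0.81 -0.43  1.72  0.48  0.72 -0.28] F [ 0.8 -0.9  6. ] open 0.114 ff 15.0 rv [-0.003  0.003 -1.569]
1 rot -0.037 yz [-0.0044  0.    ]
2 rot -0.075 yz [-0.0089  0.0002]
3 rot -0.112 yz [-0.0133  0.0005]
4 rot -0.15 yz [-0.0177  0.0011]
5 rot -0.188 yz [-0.0221  0.0017]
6 rot -0.225 yz [-0.0264  0.0026]
7 rot -0.263 yz [-0.0308  0.0036]
8 rot -0.3 yz [-0.035   0.0048]
9 rot -0.037 yz [-0.0044  0.    ]
10 rot -0.075 yz [-0.0089  0.0002]
11 rot -0.112 yz [-0.0133  0.0005]
12 rot -0.15 yz [-0.0177  0.0011]
13 rot -0.188 yz [-0.0221  0.0017]
14 rot -0.225 yz [-0.0264  0.0026]
15 rot -0.263 yz [-0.0308  0.0036]
16 rot -0.3 yz [-0.035   0.0048]
```

Emit:
carry_out:
  plan:
    - {"rot": [-0.037,0,0],"xyz": [0,-0.0044,0],"grip": 255}
    - {"rot": [-0.075,0,0],"xyz": [0,-0.0089,0.0002],"grip": 255}
    - {"rot": [-0.112,0,0],"xyz": [0,-0.0133,0.0005],"grip": 255}
    - {"rot": [-0.15,0,0],"xyz": [0,-0.0177,0.001],"grip": 255}
    - {"rot": [-0.188,0,0],"xyz": [0,-0.022,0.0017],"grip": 255}
    - {"rot": [-0.225,0,0],"xyz": [0,-0.0264,0.0026],"grip": 255}
    - {"rot": [-0.263,0,0],"xyz": [0,-0.0308,0.0036],"grip": 255}
    - {"rot": [-0.3,0,0],"xyz": [0,-0.035,0.0048],"grip": 255}
  squeeze: 25

```text
clock: 13.15
tool_pos: [0.5378, -0.1802, 0.1379]
eef_rot: [0.723, 0.675, 0.102, 0.11]
contact_force: [42.9, 21.6, -10.1]
opening: 0.111
finger_force: 25.1
```

Emit:
carry_out:
  plan:
    - {"rot": [-0.037,0,0],"xyz": [0,-0.0044,0],"grip": 255}
    - {"rot": [-0.075,0,0],"xyz": [0,-0.0089,0.0002],"grip": 255}
    - {"rot": [-0.112,0,0],"xyz": [0,-0.0133,0.0005],"grip": 255}
    - {"rot": [-0.15,0,0],"xyz": [0,-0.0177,0.001],"grip": 255}
    - {"rot": [-0.188,0,0],"xyz": [0,-0.022,0.0017],"grip": 255}
    - {"rot": [-0.225,0,0],"xyz": [0,-0.0264,0.0026],"grip": 255}
    - {"rot": [-0.263,0,0],"xyz": [0,-0.0308,0.0036],"grip": 255}
    - {"rot": [-0.3,0,0],"xyz": [0,-0.035,0.0048],"grip": 255}

```text
clock: 13.82
tool_pos: [0.5078, -0.1778, 0.1232]
eef_rot: [0.706, 0.668, 0.155, 0.176]
contact_force: [10.1, -2.9, -25.9]
opening: 0.125
finger_force: 24.5
```

Emit:
carry_out:
  plan:
    - {"rot": [-0.02,0,0],"xyz": [0,-0.003,0],"grip": 255}
    - {"rot": [-0.02,0,0],"xyz": [0,-0.003,0],"grip": 255}
    - {"rot": [-0.02,0,0],"xyz": [0,-0.003,0],"grip": 255}

```text
clock: 14.07
tool_pos: [0.5061, -0.1778, 0.1218]
eef_rot: [0.704, 0.667, 0.162, 0.182]
contact_force: [6.8, 2.1, 10.9]
opening: 0.125
finger_force: 25.1
```

Run:
```python
from h import *
st()
p=w2c(r.get_state()['tool_pos']); print('bin ang est',np.arctan2(.0018,.1183)*1+np.arctan2(-(p[0]+.08),p[2]-.025))
t=r.snapshot('top'); im=r.snapshot('side')
a=cv2.resize(t[115:215,150:372],None,fx=3.4,fy=3.4,interpolation=cv2.INTER_CUBIC)
save('c6',a)
```

```text
t 14.07 tcp [ 0.5061 -0.1778  0.1218] cab [-0.1454 -0.036   0.1218] q [ 0.82  0.88 -0.84  2.36  2.27  0.65 -1.94] F [ 6.8  2.1 10.9] open 0.125 ff 25.1 rv [-0.397  0.376 -1.548]
bin ang est 0.6092081934334994
```

View pics/c6.png

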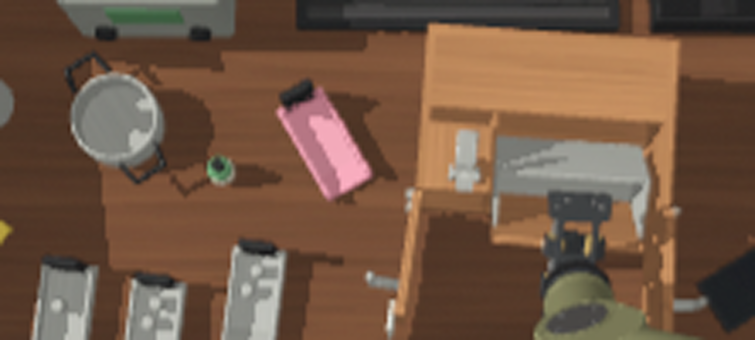

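The top view shows the bin tilted out, with both leaves open and clear, and scoop C's plate at top (225,188). I'll release the tab and back off.

Emit:
carry_out:
  plan:
    - {"rot": [0,0,0],"xyz": [0,0,0],"grip": 170}
    - {"rot": [0,0,0],"xyz": [0,0,0],"grip": 170}
    - {"rot": [0,0,0],"xyz": [0,0,0],"grip": 170}
    - {"rot": [0,0,0],"xyz": [0,0,-0.02],"grip": 170}
    - {"rot": [0,0,0],"xyz": [0,0,-0.05],"grip": 170}
    - {"rot": [0,0,0],"xyz": [0,0,-0.09],"grip": 170}
    - {"rot": [0,0,0],"xyz": [0,0,-0.12],"grip": 170}
    - {"rot": [0,0,0],"xyz": [0,0,-0.12],"grip": 170}

```text
clock: 14.83
tool_pos: [0.4422, -0.1747, 0.228]
eef_rot: [0.706, 0.667, 0.155, 0.18]
contact_force: [0.2, -0.2, -0.2]
opening: 0.334
finger_force: 0.0
```

Run:
```python
from h import *
st()
yaw=-.1282; P=np.array([.4559,.2053,0]); g=P+R.from_euler('z',yaw).apply([.051,0,0]); g[2]=.036; print('plate',g)
g[2]=.2; rel(g,down(yaw+np.pi/2))
rel([.46,.0,.25],down(yaw+np.pi/2))
```

```text
t 14.83 tcp [ 0.4422 -0.1747  0.228 ] cab [-0.2093 -0.0371  0.228 ] q [ 0.88  0.54 -0.8   2.42  2.09  0.35 -1.84] F [ 0.2 -0.2 -0.2] open 0.334 ff 0.0 rv [-0.392  0.36  -1.547]
plate [0.50648148 0.19877969 0.036     ]
xyz [0.3773, 0.0273, 0.0365] rot [0.48, 0.005, 0.07]
xyz [0.175, 0.0181, -0.0197] rot [0.48, 0.005, 0.07]
```

Emit:
carry_out:
  plan:
    - {"rot": [0.07,0,0.01],"xyz": [0.01,0.002,-0.01],"grip": 60}
    - {"rot": [0.14,0,0.02],"xyz": [0.03,0.004,-0.02],"grip": 60}
    - {"rot": [0.21,0,0.03],"xyz": [0.055,0.006,-0.02],"grip": 60}
    - {"rot": [0.28,0,0.04],"xyz": [0.085,0.01,-0.02],"grip": 60}
    - {"rot": [0.35,0,0.05],"xyz": [0.115,0.014,-0.02],"grip": 60}
    - {"rot": [0.42,0,0.06],"xyz": [0.145,0.018,-0.02],"grip": 60}
    - {"rot": [0.48,0,0.07],"xyz": [0.175,0.018,-0.02],"grip": 60}
    - {"rot": [0.48,0,0.07],"xyz": [0.175,0.018,-0.02],"grip": 60}

```text
clock: 15.5
tool_pos: [0.4557, -0.0676, 0.2416]
eef_rot: [0.751, 0.66, 0.01, 0.022]
contact_force: [1.7, -1.1, -1.5]
opening: 0.762
finger_force: 0.0
```

Run:
```python
from h import *
st()
yaw=-.1282; g=np.array([.5065,.1988,.2]); rel(g,down(yaw+np.pi/2))
```

```text
t 15.5 tcp [ 0.4557 -0.0676  0.2416] cab [-0.2029  0.0707  0.2416] q [ 0.57  0.56 -0.82  2.06  0.65  0.75 -0.79] F [ 1.7 -1.1 -1.5] open 0.762 ff 0.0 rv [-0.048  0.023 -1.509]
xyz [0.2713, 0.0146, 0.0384] rot [0.046, 0.015, 0.0]
```

Emit:
carry_out:
  plan:
    - {"rot": [0.046,0.015,0],"xyz": [0.04,0.003,0],"grip": 60}
    - {"rot": [0.046,0.015,0],"xyz": [0.08,0.006,0],"grip": 60}
    - {"rot": [0.046,0.015,0],"xyz": [0.12,0.009,0],"grip": 60}
    - {"rot": [0.046,0.015,0],"xyz": [0.16,0.012,0],"grip": 60}
    - {"rot": [0.046,0.015,0],"xyz": [0.2,0.014,0],"grip": 60}
    - {"rot": [0.046,0.015,0],"xyz": [0.24,0.014,0.01],"grip": 60}
    - {"rot": [0.046,0.015,0],"xyz": [0.27,0.014,0.02],"grip": 60}
    - {"rot": [0.046,0.015,0],"xyz": [0.27,0.014,0.035],"grip": 60}

```text
clock: 16.17
tool_pos: [0.508, 0.2075, 0.2048]
eef_rot: [0.747, 0.665, 0.007, 0.001]
contact_force: [1.1, -0.5, 0.5]
opening: 0.77
finger_force: 0.0
```

Run:
```python
from h import *
st()
yaw=-.1282; g=np.array([.5065,.1988,.036]); rel(g,down(yaw+np.pi/2))
t=r.snapshot('top'); im=r.snapshot('side')
a=cv2.resize(t[170:240,150:250],None,fx=3.9,fy=3.9,interpolation=cv2.INTER_CUBIC)
b=cv2.resize(im[220:325,150:260],None,fx=3.5,fy=3.5,interpolation=cv2.INTER_CUBIC)
H=max(a.shape[0],b.shape[0]); f=lambda x:np.pad(x,((0,H-x.shape[0]),(0,0),(0,0)))
save('c7',np.hstack([f(a),f(b)]))
```

```text
t 16.17 tcp [0.508  0.2075 0.2048] cab [-0.1688  0.3487  0.2048] q [-0.03  0.72 -0.75  1.83  0.65  0.84 -1.23] F [ 1.1 -0.5  0.5] open 0.77 ff 0.0 rv [-0.002  0.016 -1.521]
xyz [-0.0104, -0.0024, 0.1687] rot [0.011, -0.009, 0.012]
```

View pics/c7.png

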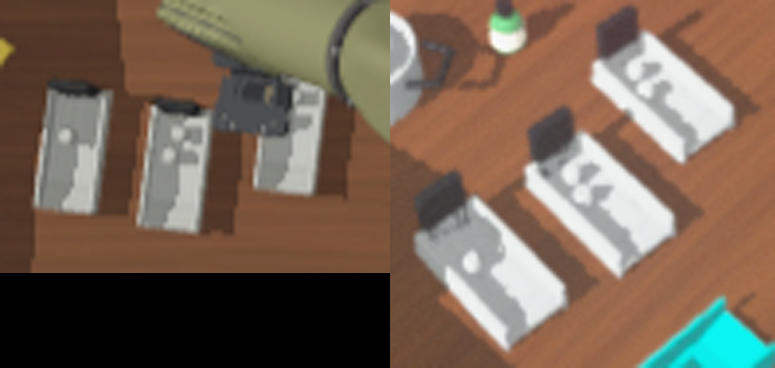

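The side view shows scoop C's plate at (215,224), unmoved and holding 2 nuts, with the gripper above it. I'll go down and pinch it.

Emit:
carry_out:
  plan:
    - {"rot": [0.011,-0.009,0.012],"xyz": [-0.01,-0.002,0.04],"grip": 60}
    - {"rot": [0.011,-0.009,0.012],"xyz": [-0.01,-0.002,0.08],"grip": 60}
    - {"rot": [0.011,-0.009,0.012],"xyz": [-0.01,-0.002,0.12],"grip": 60}
    - {"rot": [0.011,-0.009,0.012],"xyz": [-0.01,-0.002,0.15],"grip": 60}
    - {"rot": [0.011,-0.009,0.012],"xyz": [-0.01,-0.002,0.167],"grip": 60}
    - {"rot": [0.011,-0.009,0.012],"xyz": [-0.01,-0.002,0.167],"grip": 60}
    - {"rot": [0.011,-0.009,0.012],"xyz": [-0.01,-0.002,0.167],"grip": 150}
    - {"rot": [0.011,-0.009,0.012],"xyz": [-0.01,-0.002,0.167],"grip": 255}
  squeeze: 40

```text
clock: 16.93
tool_pos: [0.5081, 0.189, 0.0391]
eef_rot: [0.754, 0.657, -0.002, 0.003]
contact_force: [0.6, -0.1, 1.3]
opening: 0.636
finger_force: 0.0
```

Emit:
carry_out:
  plan:
    - {"rot": [0,0,0],"xyz": [0,0,0],"grip": 255}
    - {"rot": [0,0,0],"xyz": [0,0,0],"grip": 255}
    - {"rot": [0,0,0],"xyz": [0,0,0],"grip": 255}
    - {"rot": [0,0,0],"xyz": [0,0,0],"grip": 255}
    - {"rot": [0,0,0],"xyz": [0,0,0],"grip": 255}
    - {"rot": [0,0,0],"xyz": [0,0,0],"grip": 255}

```text
clock: 17.43
tool_pos: [0.5076, 0.1896, 0.0382]
eef_rot: [0.753, 0.658, -0.002, 0.002]
contact_force: [0.5, -0.8, 0.0]
opening: 0.183
finger_force: 0.0
```

```bash
cat >> h.py <<'E'
def scoop_lip(s=None):
    """lip edge centre in cab frame, scoop held with plate centred in the grip at 55 mm height"""
    s=s or r.get_state(); R0=R.from_quat(s['eef_rot'])
    # tool y = scoop +x, tool z = scoop -z ; grasp point at scoop (51,0,HG)
    return w2c(np.array(s['tool_pos'])+R0.apply([0,-.131,.036-.010]))
def pour_tcp(lip_cab,tilt,yaw):
    Rt=down(yaw,tilt); return c2w(lip_cab)-Rt.apply([0,-.131,.026]),Rt
E
python3 - <<'E'
from h import *
st(); print(scoop_lip())
for t in (0,-.3,-.6,-.85,-1.05):
    p,Rt=pour_tcp([-.098,-.035,.15],t,CAB[2]+np.pi/2); print(t,np.round(p,3),np.round(w2c(p),3))
rel([.5,.2,.27],down(CAB[2]+np.pi/2))
E
```

```text
t 17.43 tcp [0.5076 0.1896 0.0382] cab [-0.1681  0.3307  0.0382] q [-0.15  0.95 -0.51  1.93  0.94  0.52 -1.47] F [ 0.5 -0.8  0. ] open 0.183 ff 0.0 rv [-0.006 -0.004 -1.501]
[-0.29877218  0.33970819  0.01209347]
0 [ 0.684 -0.189  0.176] [ 0.033 -0.035  0.176]
-0.3 [ 0.671 -0.188  0.214] [ 0.019 -0.035  0.214]
-0.6 [ 0.647 -0.186  0.245] [-0.005 -0.035  0.245]
-0.85 [ 0.62  -0.184  0.266] [-0.031 -0.035  0.266]
-1.05 [ 0.596 -0.183  0.277] [-0.055 -0.035  0.277]
xyz [0.0079, -0.0086, -0.2318] rot [0.001, 0.006, -0.07]
```

Emit:
carry_out:
  plan:
    - {"rot": [0,0,0],"xyz": [0,0,0],"grip": 255}
    - {"rot": [0,0,0],"xyz": [0,0,0],"grip": 255}
    - {"rot": [0,0,0],"xyz": [0,0,-0.012],"grip": 255}
    - {"rot": [0,0,0],"xyz": [0,0,-0.035],"grip": 255}
    - {"rot": [0,0,-0.02],"xyz": [0,0,-0.065],"grip": 255}
    - {"rot": [0,0,-0.04],"xyz": [0,0,-0.095],"grip": 255}
    - {"rot": [0,0,-0.06],"xyz": [0,0,-0.125],"grip": 255}
    - {"rot": [0,0,-0.07],"xyz": [0,0,-0.155],"grip": 255}

```text
clock: 18.1
tool_pos: [0.5066, 0.1901, 0.1946]
eef_rot: [0.729, 0.684, -0.003, 0.002]
contact_force: [0.2, 0.8, -4.1]
opening: 0.13
finger_force: 39.9
```

Emit:
carry_out:
  plan:
    - {"rot": [0,0,0],"xyz": [-0.01,0,-0.03],"grip": 255}
    - {"rot": [0,0,0],"xyz": [-0.03,0,-0.06],"grip": 255}
    - {"rot": [0,0,0],"xyz": [-0.06,0.01,-0.08],"grip": 255}
    - {"rot": [0,0,0],"xyz": [-0.09,0.02,-0.09],"grip": 255}
    - {"rot": [0,0,0],"xyz": [-0.12,0.035,-0.09],"grip": 255}
    - {"rot": [0,0,0],"xyz": [-0.15,0.05,-0.09],"grip": 255}
    - {"rot": [0,0,0],"xyz": [-0.18,0.065,-0.09],"grip": 255}
    - {"rot": [0,0,0],"xyz": [-0.2,0.07,-0.09],"grip": 255}

```text
clock: 18.77
tool_pos: [0.565, -0.0177, 0.2841]
eef_rot: [0.731, 0.682, -0.003, 0.003]
contact_force: [0.4, -0.7, -2.8]
opening: 0.137
finger_force: 39.9
```

Run:
```python
from h import *
st(); print(scoop_lip())
rel([.655,-.186,.285],down(CAB[2]+np.pi/2))
for t in (0,):
    p,Rt=pour_tcp([-.095,-.035,.155],-.6,CAB[2]+np.pi/2); rel(p,Rt)
    p,Rt=pour_tcp([-.095,-.035,.155],-1.05,CAB[2]+np.pi/2); rel(p,Rt)
```

```text
t 18.77 tcp [ 0.565  -0.0177  0.2841] cab [-0.0972  0.1277  0.2841] q [ 0.43  0.67 -0.85  1.67  0.57  1.07 -0.67] F [ 0.4 -0.7 -2.8] open 0.137 ff 39.9 rv [-0.007 -0.006 -1.567]
[-0.22815177  0.12797616  0.25807423]
xyz [-0.1616, 0.1015, 0.0005] rot [0.0, 0.008, -0.004]
xyz [-0.162, 0.0962, 0.0351] rot [-0.6, 0.009, -0.001]
xyz [-0.1625, 0.0454, 0.0039] rot [-1.05, 0.01, 0.001]
```

Emit:
carry_out:
  plan:
    - {"rot": [0,0,0],"xyz": [-0.02,0.013,0],"grip": 255}
    - {"rot": [0,0,0],"xyz": [-0.045,0.028,0],"grip": 255}
    - {"rot": [0,0,0],"xyz": [-0.07,0.043,0],"grip": 255}
    - {"rot": [0,0,0],"xyz": [-0.095,0.058,0],"grip": 255}
    - {"rot": [0,0,0],"xyz": [-0.12,0.073,0],"grip": 255}
    - {"rot": [0,0,0],"xyz": [-0.145,0.088,0],"grip": 255}
    - {"rot": [0,0,0],"xyz": [-0.16,0.1,0],"grip": 255}
    - {"rot": [0,0,0],"xyz": [-0.165,0.1,0],"grip": 255}

```text
clock: 19.43
tool_pos: [0.6537, -0.1887, 0.2844]
eef_rot: [0.732, 0.682, -0.003, 0.003]
contact_force: [-0.6, 0.2, -3.2]
opening: 0.131
finger_force: 39.9
```

Emit:
carry_out:
  plan:
    - {"rot": [-0.06,0,0],"xyz": [0,0,0.003],"grip": 255}
    - {"rot": [-0.12,0,0],"xyz": [0,0,0.007],"grip": 255}
    - {"rot": [-0.18,0,0],"xyz": [0,0,0.011],"grip": 255}
    - {"rot": [-0.24,0,0],"xyz": [0,0,0.015],"grip": 255}
    - {"rot": [-0.3,0,0],"xyz": [0,0,0.02],"grip": 255}
    - {"rot": [-0.36,0,0],"xyz": [0,0,0.025],"grip": 255}
    - {"rot": [-0.42,0,0],"xyz": [0,-0.001,0.03],"grip": 255}
    - {"rot": [-0.45,0,0],"xyz": [0,-0.002,0.033],"grip": 255}

```text
clock: 20.1
tool_pos: [0.6475, -0.1835, 0.2509]
eef_rot: [0.711, 0.667, 0.15, 0.164]
contact_force: [-0.7, -0.8, -3.8]
opening: 0.135
finger_force: 39.9
```

Run:
```python
from h import *
st(); print(scoop_lip())
for t in (-.6,-.7,-.8,-.9,-1.,-1.1):
    p,Rt=pour_tcp([-.093,-.04,.158],t,CAB[2]+np.pi/2); rel(p,Rt)
im=r.snapshot('side')
save('c8',im,(180,80,340,210),4)
```

```text
t 20.1 tcp [ 0.6475 -0.1835  0.2509] cab [-0.0039 -0.0323  0.2509] q [ 0.66  0.67 -0.69  1.84  0.97  0.45 -0.72] F [-0.7 -0.8 -3.8] open 0.135 ff 39.9 rv [-0.355  0.347 -1.545]
[-0.11074914 -0.03287844  0.17086176]
xyz [-0.0077, 0.0049, -0.0003] rot [-0.153, 0.004, 0.004]
xyz [-0.0078, -0.0003, -0.0126] rot [-0.253, 0.004, 0.004]
xyz [-0.0078, -0.0066, -0.0244] rot [-0.353, 0.004, 0.004]
xyz [-0.0078, -0.0142, -0.0354] rot [-0.453, 0.004, 0.005]
xyz [-0.0078, -0.0228, -0.0456] rot [-0.553, 0.003, 0.005]
xyz [-0.0079, -0.0323, -0.0549] rot [-0.653, 0.003, 0.005]
```

View pics/c8.png

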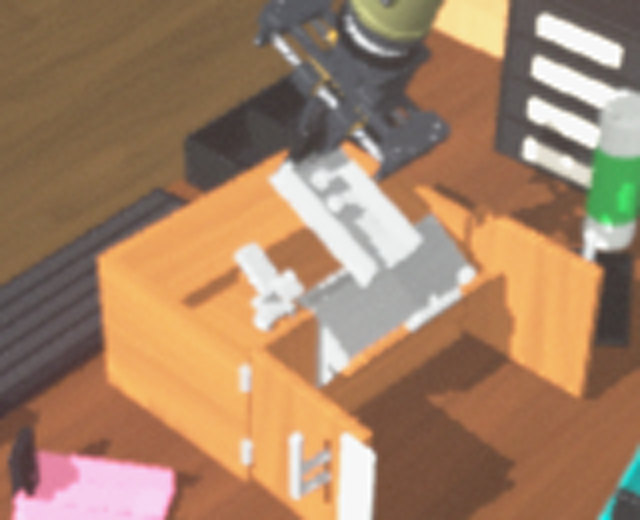

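The side crop shows scoop C's lip over the open bin, with both nuts at about (330,190) still near the plate. I'll go on tilting.

Emit:
carry_out:
  plan:
    - {"rot": [-0.08,0,0],"xyz": [-0.004,0.002,0],"grip": 255}
    - {"rot": [-0.15,0,0],"xyz": [-0.008,0.005,0],"grip": 255}
    - {"rot": [-0.2,0,0],"xyz": [-0.008,0.002,-0.006],"grip": 255}
    - {"rot": [-0.25,0,0],"xyz": [-0.008,0,-0.0125],"grip": 255}
    - {"rot": [-0.3,0,0],"xyz": [-0.008,-0.003,-0.0185],"grip": 255}
    - {"rot": [-0.35,0,0],"xyz": [-0.008,-0.0065,-0.0245],"grip": 255}
    - {"rot": [-0.4,0,0],"xyz": [-0.008,-0.01,-0.03],"grip": 255}
    - {"rot": [-0.45,0,0],"xyz": [-0.008,-0.014,-0.0355],"grip": 255}

```text
clock: 20.82
tool_pos: [0.6244, -0.1902, 0.2785]
eef_rot: [0.663, 0.624, 0.277, 0.307]
contact_force: [0.4, 0.0, -6.9]
opening: 0.13
finger_force: 39.9
```

Emit:
carry_out:
  plan:
    - {"rot": [-0.05,0,0],"xyz": [0,-0.0015,-0.007],"grip": 255}
    - {"rot": [-0.1,0,0],"xyz": [0,-0.0032,-0.013],"grip": 255}
    - {"rot": [-0.15,0,0],"xyz": [0,-0.005,-0.019],"grip": 255}
    - {"rot": [-0.2,0,0],"xyz": [0,-0.0075,-0.026],"grip": 255}
    - {"rot": [-0.2,0,0],"xyz": [0,-0.0075,-0.026],"grip": 255}
    - {"rot": [-0.2,0,0],"xyz": [0,-0.0075,-0.026],"grip": 255}
    - {"rot": [-0.2,0,0],"xyz": [0,-0.0075,-0.026],"grip": 255}

```text
clock: 21.4
tool_pos: [0.5995, -0.1897, 0.2868]
eef_rot: [0.631, 0.594, 0.335, 0.369]
contact_force: [0.3, 0.3, -3.0]
opening: 0.134
finger_force: 39.9
```

Run:
```python
from h import *
st(); print(scoop_lip())
im=r.snapshot('side'); t=r.snapshot('top')
a=cv2.resize(im[80:210,200:320],None,fx=3.3,fy=3.3,interpolation=cv2.INTER_CUBIC)
b=cv2.resize(t[110:230,250:370],None,fx=3.3,fy=3.3,interpolation=cv2.INTER_CUBIC)
H=max(a.shape[0],b.shape[0]); f=lambda x:np.pad(x,((0,H-x.shape[0]),(0,0),(0,0)))
save('c9',np.hstack([f(a),f(b)]))
```

```text
t 21.4 tcp [ 0.5995 -0.1897  0.2868] cab [-0.0513 -0.0417  0.2868] q [ 1.01  0.89 -1.16  2.41  2.67  0.98 -2.14] F [ 0.3  0.3 -3. ] open 0.134 ff 39.9 rv [-0.825  0.8   -1.419]
[-0.09492695 -0.04353098  0.16059451]
```

View pics/c9.png

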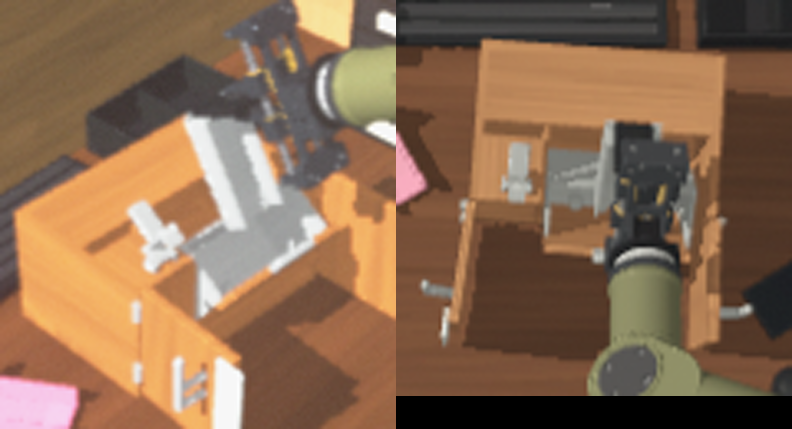

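Emit:
carry_out:
  plan:
    - {"rot": [-0.06,0,0],"xyz": [0,-0.002,-0.008],"grip": 255}
    - {"rot": [-0.12,0,0],"xyz": [0,-0.005,-0.016],"grip": 255}
    - {"rot": [-0.12,0,0],"xyz": [0.003,-0.005,-0.016],"grip": 255}
    - {"rot": [-0.12,0,0],"xyz": [-0.003,-0.005,-0.016],"grip": 255}
    - {"rot": [-0.12,0,0],"xyz": [0,-0.005,-0.016],"grip": 255}
    - {"rot": [-0.12,0,0],"xyz": [0,-0.005,-0.016],"grip": 255}

```text
clock: 22.0
tool_pos: [0.5836, -0.1885, 0.2911]
eef_rot: [0.608, 0.573, 0.37, 0.406]
contact_force: [0.5, 0.1, -3.1]
opening: 0.135
finger_force: 39.9
```

Run:
```python
from h import *
st(); print(scoop_lip())
R0=R.from_quat(r.get_state()['eef_rot']); print('tilt',np.arccos(-R0.as_matrix()[2,2]))
im=r.snapshot('side'); s=r.get_state()
# scoop floor grid: scoop pts (x,y) at floor z=6mm -> world
f=lambda x,y,z:np.array(s['tool_pos'])+R0.apply([-y*-1 if 0 else y+.009,x-.051,.038-z])
g=cv2.cvtColor(im,cv2.COLOR_RGB2GRAY)
for x in np.arange(-.075,.046,.01):
    row=[]
    for y in np.arange(-.024,.025,.008):
        u,v=side.proj(f(x,y,.005))[0]; row.append(int(g[int(round(v)),int(round(u))]))
    print(round(x,3),row)
```

```text
t 22.0 tcp [ 0.5836 -0.1885  0.2911] cab [-0.0673 -0.0416  0.2911] q [ 1.02  0.98 -1.18  2.52  2.81  1.21 -2.17] F [ 0.5  0.1 -3.1] open 0.135 ff 39.9 rv [-0.918  0.893 -1.381]
[-0.09530869 -0.04358309  0.16057044]
tilt 1.1639397611282938
-0.075 [172, 167, 166, 166, 167, 232, 238]
-0.065 [169, 169, 168, 168, 172, 215, 238]
-0.055 [166, 167, 165, 167, 181, 223, 238]
-0.045 [168, 161, 163, 165, 166, 224, 237]
-0.035 [163, 159, 164, 163, 168, 209, 238]
-0.025 [162, 161, 162, 162, 171, 217, 238]
-0.015 [187, 161, 163, 164, 167, 221, 237]
-0.005 [165, 161, 162, 164, 167, 225, 238]
0.005 [159, 161, 163, 163, 169, 206, 238]
0.015 [157, 162, 163, 164, 170, 213, 239]
0.025 [74, 94, 139, 162, 167, 221, 239]
0.035 [70, 74, 75, 80, 143, 231, 239]
0.045 [79, 71, 71, 71, 80, 138, 147]
```

The scoop floor's grey values are uniform (about 165) over the whole grid, so scoop C is empty. I'll level it out again.

```bash
cat >> h.py <<'E'
def seq(poses):
    s=r.get_state(); R0=R.from_quat(s['eef_rot'])
    for p,Rt in poses:
        print(np.round((R0.inv()*Rt).as_rotvec(),2).tolist(),np.round(R0.inv().apply(p-s['tool_pos']),3).tolist())
E
python3 - <<'E'
from h import *
Y=CAB[2]+np.pi/2
seq([pour_tcp([-.095-.0025*i,-.042,.160+.004*i],-1.164+.1*i,Y) for i in range(1,9)])
print()
seq([pour_tcp([-.115,-.042,.192+.01*i],-.364+.1*i,Y) for i in range(0,4)])
E
```

```text
[0.1, 0.01, 0.01] [-0.001, 0.004, 0.01]
[0.2, 0.01, 0.01] [-0.0, 0.008, 0.019]
[0.3, 0.01, 0.01] [-0.0, 0.01, 0.029]
[0.4, 0.01, 0.01] [-0.0, 0.01, 0.038]
[0.5, 0.01, 0.01] [-0.0, 0.01, 0.047]
[0.6, 0.01, 0.01] [-0.0, 0.008, 0.056]
[0.7, 0.01, 0.01] [-0.0, 0.004, 0.064]
[0.8, 0.01, 0.01] [0.0, 0.0, 0.071]

[0.8, 0.01, 0.01] [0.0, 0.0, 0.071]
[0.9, 0.01, 0.01] [0.0, 0.001, 0.078]
[1.0, 0.02, 0.01] [0.0, 0.001, 0.084]
[1.1, 0.02, 0.01] [0.0, 0.0, 0.089]
```

Emit:
carry_out:
  plan:
    - {"rot": [0.1,0,0],"xyz": [0,0.004,0.01],"grip": 255}
    - {"rot": [0.2,0,0],"xyz": [0,0.008,0.019],"grip": 255}
    - {"rot": [0.3,0,0],"xyz": [0,0.01,0.029],"grip": 255}
    - {"rot": [0.4,0,0],"xyz": [0,0.01,0.038],"grip": 255}
    - {"rot": [0.5,0,0],"xyz": [0,0.01,0.047],"grip": 255}
    - {"rot": [0.6,0,0],"xyz": [0,0.008,0.056],"grip": 255}
    - {"rot": [0.7,0,0],"xyz": [0,0.004,0.064],"grip": 255}
    - {"rot": [0.8,0,0],"xyz": [0,0,0.071],"grip": 255}

```text
clock: 22.72
tool_pos: [0.6323, -0.2056, 0.2682]
eef_rot: [0.701, 0.652, 0.173, 0.232]
contact_force: [-0.0, -0.5, -3.0]
opening: 0.131
finger_force: 39.9
```

Emit:
carry_out:
  plan:
    - {"rot": [0.06,0,0],"xyz": [0,0.006,-0.015],"grip": 255}
    - {"rot": [0.12,0,0],"xyz": [0,0.012,-0.03],"grip": 255}
    - {"rot": [0.2,0,0],"xyz": [0,0.018,-0.045],"grip": 255}
    - {"rot": [0.28,0,0],"xyz": [0,0.02,-0.055],"grip": 255}
    - {"rot": [0.36,0,0],"xyz": [0,0.02,-0.055],"grip": 255}
    - {"rot": [0.36,0,0],"xyz": [0,0.02,-0.055],"grip": 255}
    - {"rot": [0.36,0,0],"xyz": [0,0.02,-0.055],"grip": 255}

```text
clock: 23.3
tool_pos: [0.6208, -0.2006, 0.3252]
eef_rot: [0.731, 0.672, 0.056, 0.102]
contact_force: [0.9, -0.7, -3.8]
opening: 0.128
finger_force: 39.9
```

Run:
```python
from h import *
st(); print(scoop_lip())
rel([.508,.19,.28],down(-.1282+np.pi/2))
# nuts in bin / strays: compare top & side to nothing; check A and B still in place
t0=cv2.imread('pics/top0.png')[:,:,::-1].astype(int); s0=cv2.imread('pics/side0.png')[:,:,::-1].astype(int)
t=r.snapshot('top').astype(int); s=r.snapshot('side').astype(int)
print('A/B diff top',np.abs(t-t0)[185:235,155:207].mean(),'side',np.abs(s-s0)[245:325,150:235].mean())
```

```text
t 23.3 tcp [ 0.6208 -0.2006  0.3252] cab [-0.0294 -0.0511  0.3252] q [ 0.72  0.65 -0.88  1.59  0.7   0.97 -0.45] F [ 0.9 -0.7 -3.8] open 0.128 ff 39.9 rv [-0.223  0.131 -1.544]
[-0.15124516 -0.05112174  0.27046371]
xyz [0.3806, -0.1495, -0.0099] rot [0.228, 0.051, 0.043]
A/B diff top 1.6332051282051283 side 6.448725490196078
```

Emit:
carry_out:
  plan:
    - {"rot": [0.08,0.017,0.014],"xyz": [0.02,-0.008,0],"grip": 255}
    - {"rot": [0.16,0.034,0.028],"xyz": [0.05,-0.02,0],"grip": 255}
    - {"rot": [0.228,0.051,0.043],"xyz": [0.085,-0.034,0],"grip": 255}
    - {"rot": [0.228,0.051,0.043],"xyz": [0.12,-0.048,0],"grip": 255}
    - {"rot": [0.228,0.051,0.043],"xyz": [0.155,-0.062,0],"grip": 255}
    - {"rot": [0.228,0.051,0.043],"xyz": [0.19,-0.076,0],"grip": 255}
    - {"rot": [0.228,0.051,0.043],"xyz": [0.225,-0.09,0],"grip": 255}
    - {"rot": [0.228,0.051,0.043],"xyz": [0.25,-0.1,0],"grip": 255}

```text
clock: 24.07
tool_pos: [0.5414, 0.058, 0.2864]
eef_rot: [0.75, 0.662, -0.002, -0.001]
contact_force: [0.0, 0.0, -2.9]
opening: 0.129
finger_force: 39.9
```

Run:
```python
from h import *
st()
rel([.508,.19,.12],down(-.1282+np.pi/2))
```

```text
t 24.07 tcp [0.5414 0.058  0.2864] cab [-0.1256  0.2016  0.2864] q [ 0.32  0.64 -0.88  1.73  0.56  1.05 -0.88] F [ 0.   0.  -2.9] open 0.129 ff 39.9 rv [ 0.002 -0.004 -1.512]
xyz [0.1271, -0.0489, 0.1664] rot [-0.004, 0.001, 0.004]
```

Emit:
carry_out:
  plan:
    - {"rot": [0,0,0],"xyz": [0.035,-0.014,0.01],"grip": 255}
    - {"rot": [0,0,0],"xyz": [0.07,-0.028,0.03],"grip": 255}
    - {"rot": [0,0,0],"xyz": [0.105,-0.042,0.06],"grip": 255}
    - {"rot": [0,0,0],"xyz": [0.127,-0.049,0.09],"grip": 255}
    - {"rot": [0,0,0],"xyz": [0.127,-0.049,0.12],"grip": 255}
    - {"rot": [0,0,0],"xyz": [0.127,-0.049,0.15],"grip": 255}
    - {"rot": [0,0,0],"xyz": [0.127,-0.049,0.166],"grip": 255}
    - {"rot": [0,0,0],"xyz": [0.127,-0.049,0.166],"grip": 255}

```text
clock: 24.73
tool_pos: [0.5078, 0.185, 0.1174]
eef_rot: [0.75, 0.661, -0.006, -0.001]
contact_force: [-0.2, -0.3, -3.6]
opening: 0.13
finger_force: 39.9
```

Run:
```python
from h import *
st()
rel([.508,.19,.0385],down(-.1282+np.pi/2))
```

```text
t 24.73 tcp [0.5078 0.185  0.1174] cab [-0.1676  0.3261  0.1174] q [-0.04  0.85 -0.67  1.9   0.8   0.7  -1.33] F [-0.2 -0.3 -3.6] open 0.13 ff 39.9 rv [ 0.003 -0.012 -1.51 ]
xyz [0.0055, 0.0003, 0.0789] rot [-0.01, 0.006, 0.001]
```

Emit:
carry_out:
  plan:
    - {"rot": [0,0.005,0],"xyz": [0.004,0,0.025],"grip": 255}
    - {"rot": [0,0.005,0],"xyz": [0.004,0,0.05],"grip": 255}
    - {"rot": [0,0.005,0],"xyz": [0.004,0,0.065],"grip": 255}
    - {"rot": [0,0.005,0],"xyz": [0.004,0,0.073],"grip": 255}
    - {"rot": [0,0.005,0],"xyz": [0.004,0,0.078],"grip": 255}
    - {"rot": [0,0.005,0],"xyz": [0.004,0,0.079],"grip": 255}

```text
clock: 25.23
tool_pos: [0.511, 0.1909, 0.0421]
eef_rot: [0.751, 0.66, 0.0, -0.003]
contact_force: [0.1, -0.3, -2.9]
opening: 0.135
finger_force: 39.9
```

Run:
```python
from h import *
st()
```

```text
t 25.23 tcp [0.511  0.1909 0.0421] cab [-0.1648  0.3322  0.0421] q [-0.11  0.95 -0.56  1.92  0.95  0.55 -1.46] F [ 0.1 -0.3 -2.9] open 0.135 ff 39.9 rv [ 0.006  0.    -1.508]
```

Emit:
carry_out:
  plan:
    - {"rot": [0,0,0],"xyz": [0,0,0.002],"grip": 255}
    - {"rot": [0,0,0],"xyz": [0,0,0.0035],"grip": 255}
    - {"rot": [0,0,0],"xyz": [0,0,0.0035],"grip": 255}
    - {"rot": [0,0,0],"xyz": [0,0,0.0035],"grip": 120}
    - {"rot": [0,0,0],"xyz": [0,0,0.003],"grip": 80}
    - {"rot": [0,0,0],"xyz": [0,0,0.003],"grip": 60}
    - {"rot": [0,0,0],"xyz": [0,0,0.003],"grip": 60}
    - {"rot": [0,0,0],"xyz": [0,0,0.003],"grip": 60}

```text
clock: 25.9
tool_pos: [0.5108, 0.191, 0.0389]
eef_rot: [0.751, 0.66, -0.0, -0.003]
contact_force: [-0.6, -0.7, 0.6]
opening: 0.484
finger_force: 0.0
```

Emit:
carry_out:
  plan:
    - {"rot": [0,0,0],"xyz": [0,0,-0.03],"grip": 60}
    - {"rot": [0,0,0],"xyz": [0,0,-0.07],"grip": 60}
    - {"rot": [0,0,0],"xyz": [0,0,-0.1],"grip": 60}
    - {"rot": [0,0,0],"xyz": [0.03,0,-0.12],"grip": 60}
    - {"rot": [0,0,0],"xyz": [0.065,0,-0.12],"grip": 60}
    - {"rot": [0,0,0],"xyz": [0.1,0,-0.12],"grip": 60}

```text
clock: 26.4
tool_pos: [0.5252, 0.2903, 0.1609]
eef_rot: [0.752, 0.659, 0.001, -0.002]
contact_force: [0.1, -0.1, -0.6]
opening: 0.768
finger_force: 0.0
```

Run:
```python
from h import *
st()
yaw=-.0948; g=np.array([.4129,.3331,0])+R.from_euler('z',yaw).apply([.051,0,0]); print(g); g[2]=.16; rel(g,down(yaw+np.pi/2))
t=r.snapshot('top'); im=r.snapshot('side')
cv2.imwrite('pics/t10.png',t[:,:,::-1]); cv2.imwrite('pics/s10.png',im[:,:,::-1])
s0=cv2.imread('pics/side0.png')[:,:,::-1].astype(int); t0=cv2.imread('pics/top0.png')[:,:,::-1].astype(int)
g0=cv2.cvtColor(s0.astype('uint8'),7);g1=cv2.cvtColor(im,7)
# scoop plates in side view: dark blobs
for n,x in (('s0',s0.astype('uint8')),('s1',im)):
    m=((x.max(2)<70)).astype('uint8')[215:310,140:240]; k,l,st_,c=cv2.connectedComponentsWithStats(m)
    print(n,[(np.round(c[i]+[140,215],1).tolist(),int(st_[i,4])) for i in range(1,k) if st_[i,4]>40])
a=cv2.resize(t[100:240,230:370],None,fx=2.8,fy=2.8,interpolation=cv2.INTER_CUBIC)
b=cv2.resize(im[120:310,150:310],None,fx=2.5,fy=2.5,interpolation=cv2.INTER_CUBIC)
H=max(a.shape[0],b.shape[0]); f=lambda x:np.pad(x,((0,H-x.shape[0]),(0,0),(0,0)))
save('c10',np.hstack([f(a),f(b)]))
```

```text
t 26.4 tcp [0.5252 0.2903 0.1609] cab [-0.1572  0.4324  0.1609] q [-0.18  0.84 -0.73  1.7   0.7   0.87 -1.34] F [ 0.1 -0.1 -0.6] open 0.768 ff 0.0 rv [ 0.005  0.002 -1.506]
[0.463671   0.32827244 0.        ]
xyz [0.0296, -0.066, 0.0012] rot [-0.002, -0.005, -0.036]
s0 [([164.0, 278.1], 101)]
s1 [([163.9, 277.9], 91)]
```

View pics/c10.png

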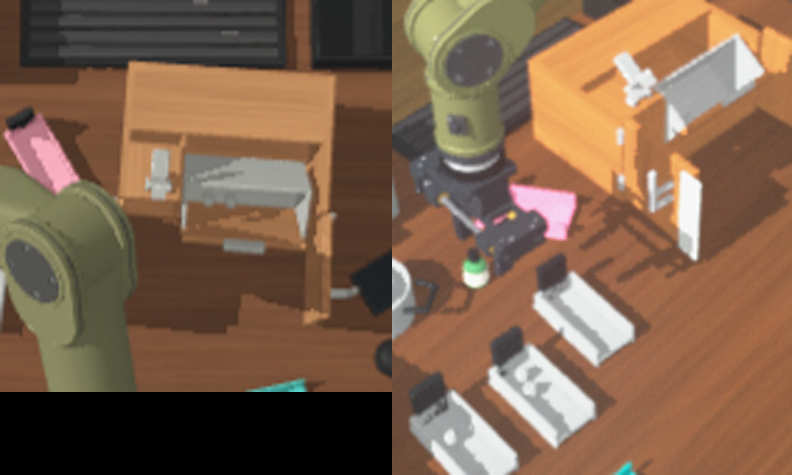

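Scoop C is back on the bench, upright and empty. Its two nuts show in the bin at (212,195) and (230,197) in the crop. Scoop B still holds 2 nuts and A holds 1, both in place, so B is next.

Emit:
carry_out:
  plan:
    - {"rot": [0,0,-0.036],"xyz": [0.015,-0.033,0],"grip": 60}
    - {"rot": [0,0,-0.036],"xyz": [0.03,-0.066,0],"grip": 60}
    - {"rot": [0,0,-0.036],"xyz": [0.03,-0.066,0],"grip": 60}
    - {"rot": [0,0,-0.036],"xyz": [0.03,-0.066,0],"grip": 60}

```text
clock: 26.83
tool_pos: [0.4602, 0.3289, 0.1596]
eef_rot: [0.737, 0.676, -0.001, -0.003]
contact_force: [0.4, -1.2, 0.2]
opening: 0.762
finger_force: 0.0
```

Run:
```python
from h import *
st(); rel([.4637,.3283,.038],down(-.0948+np.pi/2))
```

```text
t 26.83 tcp [0.4602 0.3289 0.1596] cab [-0.2246  0.4666  0.1596] q [-0.29  0.81 -0.73  1.8   0.71  0.81 -1.46] F [ 0.4 -1.2  0.2] open 0.762 ff 0.0 rv [ 0.007 -0.002 -1.549]
xyz [-0.0007, 0.0042, 0.1216] rot [-0.006, -0.003, 0.007]
```

Emit:
carry_out:
  plan:
    - {"rot": [-0.006,-0.003,0.007],"xyz": [-0.001,0.003,0.04],"grip": 60}
    - {"rot": [-0.006,-0.003,0.007],"xyz": [-0.001,0.003,0.08],"grip": 60}
    - {"rot": [-0.006,-0.003,0.007],"xyz": [-0.001,0.003,0.105],"grip": 60}
    - {"rot": [-0.006,-0.003,0.007],"xyz": [-0.001,0.003,0.12],"grip": 90}
    - {"rot": [-0.006,-0.003,0.007],"xyz": [-0.001,0.003,0.12],"grip": 150}
    - {"rot": [-0.006,-0.003,0.007],"xyz": [-0.001,0.003,0.12],"grip": 255}
    - {"rot": [-0.006,-0.003,0.007],"xyz": [-0.001,0.003,0.12],"grip": 255}
    - {"rot": [-0.006,-0.003,0.007],"xyz": [-0.001,0.003,0.12],"grip": 255}
  squeeze: 40

```text
clock: 27.5
tool_pos: [0.4658, 0.3273, 0.0407]
eef_rot: [0.742, 0.671, 0.002, 0.0]
contact_force: [0.9, 0.1, -0.4]
opening: 0.409
finger_force: 0.0
```

Emit:
carry_out:
  plan:
    - {"rot": [0,0,0],"xyz": [0,0,0],"grip": 255}
    - {"rot": [0,0,0],"xyz": [0,0,0],"grip": 255}
    - {"rot": [0,0,0],"xyz": [0,0,0],"grip": 255}
    - {"rot": [0,0,0],"xyz": [0,0,0],"grip": 255}
    - {"rot": [0,0,0],"xyz": [0,0,0],"grip": 255}
    - {"rot": [0,0,0],"xyz": [0,0,0],"grip": 255}

```text
clock: 28.0
tool_pos: [0.4658, 0.3271, 0.04]
eef_rot: [0.742, 0.671, 0.001, 0.001]
contact_force: [1.2, -1.8, 5.8]
opening: 0.132
finger_force: 40.0
```

Run:
```python
from h import *
st(); rel([.655,-.189,.285],down(CAB[2]+np.pi/2))
```

```text
t 28.0 tcp [0.4658 0.3271 0.04  ] cab [-0.2189  0.4651  0.04  ] q [-0.37  0.97 -0.56  1.85  0.91  0.59 -1.63] F [ 1.2 -1.8  5.8] open 0.132 ff 40.0 rv [-0.002  0.003 -1.537]
xyz [-0.4943, 0.2406, -0.2447] rot [0.003, -0.001, -0.034]
```

Emit:
carry_out:
  plan:
    - {"rot": [0,0,0],"xyz": [0,0,-0.01],"grip": 255}
    - {"rot": [0,0,0],"xyz": [0,0,-0.03],"grip": 255}
    - {"rot": [0,0,-0.01],"xyz": [0,0,-0.06],"grip": 255}
    - {"rot": [0,0,-0.02],"xyz": [0,0,-0.09],"grip": 255}
    - {"rot": [0,0,-0.034],"xyz": [0,0,-0.12],"grip": 255}
    - {"rot": [0,0,-0.034],"xyz": [-0.01,0.005,-0.15],"grip": 255}
    - {"rot": [0,0,-0.034],"xyz": [-0.03,0.015,-0.18],"grip": 255}
    - {"rot": [0,0,-0.034],"xyz": [-0.06,0.03,-0.21],"grip": 255}

```text
clock: 28.67
tool_pos: [0.4854, 0.2687, 0.2492]
eef_rot: [0.728, 0.686, 0.001, -0.001]
contact_force: [1.5, 1.2, -2.4]
opening: 0.133
finger_force: 40.0
```

Emit:
carry_out:
  plan:
    - {"rot": [0,0,0],"xyz": [-0.03,0.015,-0.025],"grip": 255}
    - {"rot": [0,0,0],"xyz": [-0.06,0.03,-0.04],"grip": 255}
    - {"rot": [0,0,0],"xyz": [-0.09,0.045,-0.045],"grip": 255}
    - {"rot": [0,0,0],"xyz": [-0.12,0.06,-0.045],"grip": 255}
    - {"rot": [0,0,0],"xyz": [-0.15,0.075,-0.045],"grip": 255}
    - {"rot": [0,0,0],"xyz": [-0.18,0.09,-0.045],"grip": 255}
    - {"rot": [0,0,0],"xyz": [-0.21,0.105,-0.045],"grip": 255}
    - {"rot": [0,0,0],"xyz": [-0.24,0.12,-0.045],"grip": 255}

```text
clock: 29.33
tool_pos: [0.5907, 0.0177, 0.2919]
eef_rot: [0.73, 0.684, -0.0, -0.0]
contact_force: [-0.3, 0.2, -2.4]
opening: 0.136
finger_force: 40.0
```

Run:
```python
from h import *
st(); rel([.655,-.189,.285],down(CAB[2]+np.pi/2))
```

```text
t 29.33 tcp [0.5907 0.0177 0.2919] cab [-0.0739  0.1646  0.2919] q [ 0.37  0.7  -0.87  1.58  0.58  1.13 -0.71] F [-0.3  0.2 -2.4] open 0.136 ff 40.0 rv [ 1.000e-03 -0.000e+00 -1.572e+00]
xyz [-0.2021, 0.0775, 0.0068] rot [-0.001, -0.0, 0.002]
```

Emit:
carry_out:
  plan:
    - {"rot": [0,0,0],"xyz": [-0.028,0.011,0],"grip": 255}
    - {"rot": [0,0,0],"xyz": [-0.056,0.022,0],"grip": 255}
    - {"rot": [0,0,0],"xyz": [-0.084,0.033,0],"grip": 255}
    - {"rot": [0,0,0],"xyz": [-0.112,0.044,0],"grip": 255}
    - {"rot": [0,0,0],"xyz": [-0.14,0.055,0],"grip": 255}
    - {"rot": [0,0,0],"xyz": [-0.168,0.066,0],"grip": 255}
    - {"rot": [0,0,0],"xyz": [-0.19,0.075,0.004],"grip": 255}
    - {"rot": [0,0,0],"xyz": [-0.2,0.077,0.006],"grip": 255}

```text
clock: 30.0
tool_pos: [0.6548, -0.1899, 0.2847]
eef_rot: [0.731, 0.682, -0.001, 0.0]
contact_force: [-0.6, -1.1, -3.2]
opening: 0.127
finger_force: 40.0
```

Emit:
carry_out:
  plan:
    - {"rot": [-0.06,0,0],"xyz": [0,0,0.003],"grip": 255}
    - {"rot": [-0.12,0,0],"xyz": [0,0,0.007],"grip": 255}
    - {"rot": [-0.18,0,0],"xyz": [0,0,0.011],"grip": 255}
    - {"rot": [-0.24,0,0],"xyz": [0,0,0.015],"grip": 255}
    - {"rot": [-0.3,0,0],"xyz": [0,0,0.02],"grip": 255}
    - {"rot": [-0.36,0,0],"xyz": [0,0,0.025],"grip": 255}
    - {"rot": [-0.42,0,0],"xyz": [0,-0.001,0.03],"grip": 255}
    - {"rot": [-0.45,0,0],"xyz": [0,-0.002,0.033],"grip": 255}

```text
clock: 30.67
tool_pos: [0.6498, -0.1835, 0.2515]
eef_rot: [0.711, 0.667, 0.153, 0.161]
contact_force: [0.1, -0.1, -3.6]
opening: 0.132
finger_force: 40.0
```

Run:
```python
from h import *
st(); print(scoop_lip())
Y=CAB[2]+np.pi/2
seq([pour_tcp([-.093,-.038,.158],t,Y) for t in (-.6,-.7,-.8,-.9,-1.,-1.1,-1.18)])
```

```text
t 30.67 tcp [ 0.6498 -0.1835  0.2515] cab [-0.0016 -0.0322  0.2515] q [ 0.68  0.69 -0.73  1.83  0.98  0.47 -0.72] F [ 0.1 -0.1 -3.6] open 0.132 ff 40.0 rv [-0.349  0.353 -1.544]
[-0.10842455 -0.03226058  0.17130845]
[-0.15, -0.0, 0.0] [-0.006, 0.003, -0.001]
[-0.25, -0.0, 0.0] [-0.006, -0.002, -0.013]
[-0.35, -0.0, 0.0] [-0.006, -0.009, -0.025]
[-0.45, -0.0, 0.0] [-0.006, -0.016, -0.036]
[-0.55, -0.0, 0.0] [-0.006, -0.025, -0.046]
[-0.65, -0.0, 0.0] [-0.006, -0.035, -0.055]
[-0.73, -0.0, 0.0] [-0.006, -0.043, -0.062]
```

Emit:
carry_out:
  plan:
    - {"rot": [-0.08,0,0],"xyz": [-0.003,0.002,0],"grip": 255}
    - {"rot": [-0.15,0,0],"xyz": [-0.006,0.003,-0.001],"grip": 255}
    - {"rot": [-0.2,0,0],"xyz": [-0.006,0.001,-0.007],"grip": 255}
    - {"rot": [-0.25,0,0],"xyz": [-0.006,-0.002,-0.013],"grip": 255}
    - {"rot": [-0.3,0,0],"xyz": [-0.006,-0.005,-0.019],"grip": 255}
    - {"rot": [-0.35,0,0],"xyz": [-0.006,-0.009,-0.025],"grip": 255}
    - {"rot": [-0.4,0,0],"xyz": [-0.006,-0.012,-0.03],"grip": 255}
    - {"rot": [-0.45,0,0],"xyz": [-0.006,-0.016,-0.036],"grip": 255}

```text
clock: 31.33
tool_pos: [0.6235, -0.1878, 0.2786]
eef_rot: [0.659, 0.619, 0.29, 0.312]
contact_force: [-0.7, -0.5, -6.9]
opening: 0.135
finger_force: 40.0
```

Emit:
carry_out:
  plan:
    - {"rot": [-0.05,0,0],"xyz": [0,-0.0015,-0.007],"grip": 255}
    - {"rot": [-0.1,0,0],"xyz": [0,-0.0032,-0.013],"grip": 255}
    - {"rot": [-0.15,0,0],"xyz": [0,-0.005,-0.019],"grip": 255}
    - {"rot": [-0.2,0,0],"xyz": [0,-0.0075,-0.026],"grip": 255}
    - {"rot": [-0.28,0,0],"xyz": [0,-0.012,-0.036],"grip": 255}
    - {"rot": [-0.28,0,0],"xyz": [0,-0.012,-0.036],"grip": 255}
    - {"rot": [-0.28,0,0],"xyz": [0,-0.012,-0.036],"grip": 255}
    - {"rot": [-0.28,0,0],"xyz": [0,-0.012,-0.036],"grip": 255}

```text
clock: 32.0
tool_pos: [0.5886, -0.1872, 0.2897]
eef_rot: [0.611, 0.574, 0.371, 0.399]
contact_force: [0.3, -0.8, -1.6]
opening: 0.133
finger_force: 40.0
```

```bash
cat >> h.py <<'E'
def floor_grid(off=0,hg=.038):
    im=r.snapshot('side'); s=r.get_state(); R0=R.from_quat(s['eef_rot']); g=cv2.cvtColor(im,cv2.COLOR_RGB2GRAY)
    print('tilt',np.arccos(-R0.as_matrix()[2,2]))
    for x in np.arange(-.075,.046,.01):
        row=[]
        for y in np.arange(-.024,.025,.008):
            u,v=side.proj(np.array(s['tool_pos'])+R0.apply([y+off,x-.051,hg-.005]))[0]; row.append(int(g[int(round(v)),int(round(u))]))
        print(round(x,3),row)
E
python3 - <<'E'
from h import *
st(); print(scoop_lip()); floor_grid(0,.04)
E
```

```text
t 32.0 tcp [ 0.5886 -0.1872  0.2897] cab [-0.0624 -0.0399  0.2897] q [ 1.04  1.   -1.22  2.5   2.78  1.19 -2.13] F [ 0.3 -0.8 -1.6] open 0.133 ff 40.0 rv [-0.899  0.892 -1.382]
[-0.09194193 -0.04057198  0.15948521]
tilt 1.153226361965606
-0.075 [169, 167, 168, 170, 173, 234, 239]
-0.065 [170, 168, 168, 168, 184, 223, 239]
-0.055 [166, 165, 166, 166, 191, 226, 240]
-0.045 [163, 163, 163, 164, 168, 234, 238]
-0.035 [162, 162, 162, 164, 179, 222, 239]
-0.025 [161, 162, 163, 166, 183, 224, 239]
-0.015 [166, 164, 163, 165, 167, 233, 239]
-0.005 [163, 165, 162, 166, 169, 235, 239]
0.005 [158, 163, 163, 162, 179, 217, 240]
0.015 [89, 151, 163, 164, 183, 224, 239]
0.025 [75, 108, 159, 165, 168, 229, 238]
0.035 [76, 69, 73, 94, 179, 234, 239]
0.045 [83, 79, 72, 71, 71, 89, 189]
```

Scoop B's floor is uniform too, so it is empty. I'll level it and take it back.

Emit:
carry_out:
  plan:
    - {"rot": [0.08,0,0],"xyz": [0,0.003,0.008],"grip": 255}
    - {"rot": [0.16,0,0],"xyz": [0,0.006,0.015],"grip": 255}
    - {"rot": [0.24,0,0],"xyz": [0,0.008,0.022],"grip": 255}
    - {"rot": [0.32,0,0],"xyz": [0,0.01,0.029],"grip": 255}
    - {"rot": [0.4,0,0],"xyz": [0,0.01,0.036],"grip": 255}
    - {"rot": [0.48,0,0],"xyz": [0,0.01,0.042],"grip": 255}
    - {"rot": [0.56,0,0],"xyz": [0,0.01,0.048],"grip": 255}
    - {"rot": [0.64,0,0],"xyz": [0,0.008,0.054],"grip": 255}

```text
clock: 32.72
tool_pos: [0.6345, -0.1994, 0.2788]
eef_rot: [0.696, 0.649, 0.195, 0.236]
contact_force: [-0.6, -0.6, -2.5]
opening: 0.132
finger_force: 40.0
```

Emit:
carry_out:
  plan:
    - {"rot": [0.06,0,0],"xyz": [0,0.008,-0.015],"grip": 255}
    - {"rot": [0.12,0,0],"xyz": [0,0.014,-0.03],"grip": 255}
    - {"rot": [0.2,0,0],"xyz": [0,0.02,-0.04],"grip": 255}
    - {"rot": [0.28,0,0],"xyz": [0,0.024,-0.045],"grip": 255}
    - {"rot": [0.36,0,0],"xyz": [0,0.024,-0.045],"grip": 255}
    - {"rot": [0.44,0,0],"xyz": [0,0.024,-0.045],"grip": 255}
    - {"rot": [0.5,0,0],"xyz": [0,0.024,-0.045],"grip": 255}
    - {"rot": [0.5,0,0],"xyz": [0,0.024,-0.045],"grip": 255}

```text
clock: 33.38
tool_pos: [0.6314, -0.1964, 0.3286]
eef_rot: [0.734, 0.677, 0.032, 0.055]
contact_force: [0.2, 0.8, -1.9]
opening: 0.13
finger_force: 40.0
```

Run:
```python
from h import *
st(); print(scoop_lip())
rel([.4658,.3271,.28],down(-.0948+np.pi/2))
```

```text
t 33.38 tcp [ 0.6314 -0.1964  0.3286] cab [-0.0191 -0.0463  0.3286] q [ 0.69  0.72 -0.91  1.44  0.65  1.15 -0.38] F [ 0.2  0.8 -1.9] open 0.13 ff 40.0 rv [-0.119  0.075 -1.554]
[-0.14584567 -0.04531458  0.28665361]
xyz [0.5092, -0.2109, 0.0091] rot [0.124, 0.026, 0.014]
```

Emit:
carry_out:
  plan:
    - {"rot": [0.06,0.013,0.007],"xyz": [0.02,-0.008,0],"grip": 255}
    - {"rot": [0.124,0.026,0.014],"xyz": [0.05,-0.021,0],"grip": 255}
    - {"rot": [0.124,0.026,0.014],"xyz": [0.085,-0.035,0],"grip": 255}
    - {"rot": [0.124,0.026,0.014],"xyz": [0.12,-0.05,0],"grip": 255}
    - {"rot": [0.124,0.026,0.014],"xyz": [0.155,-0.064,0],"grip": 255}
    - {"rot": [0.124,0.026,0.014],"xyz": [0.19,-0.079,0],"grip": 255}
    - {"rot": [0.124,0.026,0.014],"xyz": [0.225,-0.093,0],"grip": 255}
    - {"rot": [0.124,0.026,0.014],"xyz": [0.26,-0.108,0],"grip": 255}

```text
clock: 34.05
tool_pos: [0.541, 0.0719, 0.3065]
eef_rot: [0.74, 0.673, -0.0, 0.0]
contact_force: [0.4, 1.3, -2.0]
opening: 0.13
finger_force: 40.0
```

Run:
```python
from h import *
st(); rel([.4658,.3271,.12],down(-.0948+np.pi/2))
```

```text
t 34.05 tcp [0.541  0.0719 0.3065] cab [-0.127   0.2155  0.3065] q [ 0.31  0.63 -0.91  1.7   0.55  1.1  -0.86] F [ 0.4  1.3 -2. ] open 0.13 ff 40.0 rv [-1.000e-03 -1.000e-03 -1.543e+00]
xyz [0.2472, -0.0989, 0.1862] rot [0.0, 0.001, 0.001]
```

Emit:
carry_out:
  plan:
    - {"rot": [0,0,0],"xyz": [0.035,-0.014,0],"grip": 255}
    - {"rot": [0,0,0],"xyz": [0.07,-0.028,0.01],"grip": 255}
    - {"rot": [0,0,0],"xyz": [0.105,-0.042,0.02],"grip": 255}
    - {"rot": [0,0,0],"xyz": [0.14,-0.056,0.03],"grip": 255}
    - {"rot": [0,0,0],"xyz": [0.175,-0.07,0.04],"grip": 255}
    - {"rot": [0,0,0],"xyz": [0.21,-0.084,0.06],"grip": 255}
    - {"rot": [0,0,0],"xyz": [0.235,-0.094,0.08],"grip": 255}
    - {"rot": [0,0,0],"xyz": [0.246,-0.099,0.105],"grip": 255}

```text
clock: 34.72
tool_pos: [0.4634, 0.331, 0.2025]
eef_rot: [0.738, 0.675, 0.003, -0.004]
contact_force: [0.5, 1.1, -1.3]
opening: 0.133
finger_force: 40.0
```

Emit:
carry_out:
  plan:
    - {"rot": [0,0,0],"xyz": [0,0,0.03],"grip": 255}
    - {"rot": [0,0,0],"xyz": [0,0,0.06],"grip": 255}
    - {"rot": [0,0,0],"xyz": [0,0,0.085],"grip": 255}
    - {"rot": [0,0,0],"xyz": [0,0,0.11],"grip": 255}
    - {"rot": [0,0,0],"xyz": [0,0,0.13],"grip": 255}
    - {"rot": [0,0,0],"xyz": [0,0,0.14],"grip": 255}
    - {"rot": [0,0,0],"xyz": [0,0,0.14],"grip": 255}

```text
clock: 35.3
tool_pos: [0.4637, 0.3232, 0.0596]
eef_rot: [0.739, 0.673, -0.003, -0.002]
contact_force: [-0.1, 0.1, -2.4]
opening: 0.13
finger_force: 40.0
```

Run:
```python
from h import *
st(); rel([.4658,.3271,.0395],down(-.0948+np.pi/2))
```

```text
t 35.3 tcp [0.4637 0.3232 0.0596] cab [-0.2207  0.4611  0.0596] q [-0.34  0.95 -0.62  1.85  0.89  0.65 -1.61] F [-0.1  0.1 -2.4] open 0.13 ff 40.0 rv [ 0.003 -0.007 -1.543]
xyz [0.0042, 0.0019, 0.0201] rot [-0.007, 0.002, 0.001]
```

Emit:
carry_out:
  plan:
    - {"rot": [-0.005,0.002,0],"xyz": [0.003,0.002,0.01],"grip": 255}
    - {"rot": [-0.005,0.002,0],"xyz": [0.003,0.002,0.017],"grip": 255}
    - {"rot": [-0.005,0.002,0],"xyz": [0.003,0.002,0.02],"grip": 255}
    - {"rot": [-0.005,0.002,0],"xyz": [0.003,0.002,0.0205],"grip": 255}
    - {"rot": [-0.005,0.002,0],"xyz": [0.003,0.002,0.0205],"grip": 255}

```text
clock: 35.72
tool_pos: [0.4669, 0.3266, 0.0401]
eef_rot: [0.74, 0.673, 0.0, -0.0]
contact_force: [0.7, -0.2, -1.7]
opening: 0.131
finger_force: 40.0
```

Emit:
carry_out:
  plan:
    - {"rot": [0,0,0],"xyz": [0,0,0],"grip": 120}
    - {"rot": [0,0,0],"xyz": [0,0,0],"grip": 80}
    - {"rot": [0,0,0],"xyz": [0,0,0],"grip": 60}
    - {"rot": [0,0,0],"xyz": [0,0,0],"grip": 60}
    - {"rot": [0,0,0],"xyz": [0,0,0],"grip": 60}
    - {"rot": [0,0,0],"xyz": [0,0,-0.03],"grip": 60}
    - {"rot": [0,0,0],"xyz": [0,0,-0.07],"grip": 60}
    - {"rot": [0,0,0],"xyz": [0,0,-0.11],"grip": 60}

```text
clock: 36.38
tool_pos: [0.4658, 0.3257, 0.1502]
eef_rot: [0.739, 0.673, -0.002, -0.0]
contact_force: [1.7, 0.3, -0.4]
opening: 0.713
finger_force: 0.0
```

Run:
```python
from h import *
st()
yaw=-.1178; g=np.array([.4329,.4452,0])+R.from_euler('z',yaw).apply([.051,0,0]); print(g); g[2]=.16; rel(g,down(yaw+np.pi/2))
im=r.snapshot('side'); cv2.imwrite('pics/s11.png',im[:,:,::-1]); cv2.imwrite('pics/t11.png',r.snapshot('top')[:,:,::-1])
s0=cv2.imread('pics/side0.png')[:,:,::-1]
d=np.abs(s0.astype(int)-im).mean(2); print('A diff',d[268:320,155:192].mean())
for n,x in (('s0',s0),('s1',im)):
    m=((x.max(2)<70)).astype('uint8')[215:310,140:240]; k,l,st_,c=cv2.connectedComponentsWithStats(m)
    print(n,[(np.round(c[i]+[140,215],1).tolist(),int(st_[i,4])) for i in range(1,k) if st_[i,4]>30])
```

```text
t 36.38 tcp [0.4658 0.3257 0.1502] cab [-0.2188  0.4638  0.1502] q [-0.28  0.83 -0.73  1.8   0.75  0.81 -1.48] F [ 1.7  0.3 -0.4] open 0.713 ff 0.0 rv [ 1.000e-03 -4.000e-03 -1.543e+00]
[0.48354655 0.43920609 0.        ]
xyz [0.1146, 0.007, -0.0101] rot [-0.003, 0.003, 0.024]
A diff 3.295738045738046
s0 [([164.0, 278.1], 101)]
s1 [([195.9, 258.8], 56), ([164.0, 277.9], 92)]
```

Emit:
carry_out:
  plan:
    - {"rot": [0,0,0.024],"xyz": [0.04,0.003,0],"grip": 60}
    - {"rot": [0,0,0.024],"xyz": [0.08,0.005,0],"grip": 60}
    - {"rot": [0,0,0.024],"xyz": [0.114,0.007,0],"grip": 60}
    - {"rot": [0,0,0.024],"xyz": [0.114,0.007,0],"grip": 60}
    - {"rot": [0,0,0.024],"xyz": [0.114,0.007,0],"grip": 60}

```text
clock: 36.9
tool_pos: [0.4831, 0.4412, 0.1489]
eef_rot: [0.747, 0.665, -0.001, -0.001]
contact_force: [0.1, 0.1, -1.2]
opening: 0.769
finger_force: 0.0
```

Run:
```python
from h import *
st(); rel([.4835,.4392,.039],down(-.1178+np.pi/2))
```

```text
t 36.9 tcp [0.4831 0.4412 0.1489] cab [-0.2091  0.5802  0.1489] q [-0.45  0.92 -0.73  1.53  0.7   0.96 -1.5 ] F [ 0.1  0.1 -1.2] open 0.769 ff 0.0 rv [ 1.000e-03 -1.000e-03 -1.521e+00]
xyz [-0.002, 0.0008, 0.1099] rot [-0.002, -0.0, 0.002]
```

Emit:
carry_out:
  plan:
    - {"rot": [0,0,0],"xyz": [-0.001,0,0.04],"grip": 60}
    - {"rot": [0,0,0],"xyz": [-0.001,0,0.075],"grip": 60}
    - {"rot": [0,0,0],"xyz": [-0.001,0,0.1],"grip": 60}
    - {"rot": [0,0,0],"xyz": [-0.001,0,0.109],"grip": 90}
    - {"rot": [0,0,0],"xyz": [-0.001,0,0.109],"grip": 150}
    - {"rot": [0,0,0],"xyz": [-0.001,0,0.109],"grip": 255}
    - {"rot": [0,0,0],"xyz": [-0.001,0,0.109],"grip": 255}
    - {"rot": [0,0,0],"xyz": [-0.001,0,0.109],"grip": 255}
  squeeze: 40

```text
clock: 37.57
tool_pos: [0.485, 0.439, 0.0427]
eef_rot: [0.748, 0.664, 0.001, -0.0]
contact_force: [-0.3, 0.0, 0.7]
opening: 0.407
finger_force: 0.0
```

Emit:
carry_out:
  plan:
    - {"rot": [0,0,0],"xyz": [0,0,0],"grip": 255}
    - {"rot": [0,0,0],"xyz": [0,0,0],"grip": 255}
    - {"rot": [0,0,0],"xyz": [0,0,0],"grip": 255}
    - {"rot": [0,0,0],"xyz": [0,0,0],"grip": 255}
    - {"rot": [0,0,0],"xyz": [0,0,0],"grip": 255}
    - {"rot": [0,0,0],"xyz": [0,0,0],"grip": 255}

```text
clock: 38.07
tool_pos: [0.4851, 0.4381, 0.0413]
eef_rot: [0.748, 0.664, 0.0, 0.0]
contact_force: [1.1, -0.3, 5.3]
opening: 0.132
finger_force: 40.0
```

Run:
```python
from h import *
st(); rel([.655,-.189,.285],down(CAB[2]+np.pi/2))
```

```text
t 38.07 tcp [0.4851 0.4381 0.0413] cab [-0.2069  0.5772  0.0413] q [-0.48  1.06 -0.64  1.58  0.82  0.79 -1.59] F [ 1.1 -0.3  5.3] open 0.132 ff 40.0 rv [-1.000e-03  0.000e+00 -1.518e+00]
xyz [-0.6026, 0.2432, -0.2434] rot [0.001, 0.0, -0.053]
```

Emit:
carry_out:
  plan:
    - {"rot": [0,0,0],"xyz": [0,0,-0.01],"grip": 255}
    - {"rot": [0,0,0],"xyz": [0,0,-0.03],"grip": 255}
    - {"rot": [0,0,-0.01],"xyz": [0,0,-0.06],"grip": 255}
    - {"rot": [0,0,-0.02],"xyz": [0,0,-0.09],"grip": 255}
    - {"rot": [0,0,-0.035],"xyz": [0,0,-0.12],"grip": 255}
    - {"rot": [0,0,-0.053],"xyz": [-0.01,0.004,-0.15],"grip": 255}
    - {"rot": [0,0,-0.053],"xyz": [-0.03,0.012,-0.18],"grip": 255}
    - {"rot": [0,0,-0.053],"xyz": [-0.06,0.024,-0.21],"grip": 255}

```text
clock: 38.73
tool_pos: [0.498, 0.3798, 0.2507]
eef_rot: [0.728, 0.686, -0.0, -0.002]
contact_force: [0.4, -0.8, -1.0]
opening: 0.134
finger_force: 39.9
```

Emit:
carry_out:
  plan:
    - {"rot": [0,0,0],"xyz": [-0.03,0.014,-0.025],"grip": 255}
    - {"rot": [0,0,0],"xyz": [-0.06,0.028,-0.035],"grip": 255}
    - {"rot": [0,0,0],"xyz": [-0.095,0.043,-0.04],"grip": 255}
    - {"rot": [0,0,0],"xyz": [-0.13,0.058,-0.04],"grip": 255}
    - {"rot": [0,0,0],"xyz": [-0.165,0.073,-0.04],"grip": 255}
    - {"rot": [0,0,0],"xyz": [-0.2,0.088,-0.04],"grip": 255}
    - {"rot": [0,0,0],"xyz": [-0.235,0.103,-0.04],"grip": 255}
    - {"rot": [0,0,0],"xyz": [-0.27,0.118,-0.04],"grip": 255}

```text
clock: 39.4
tool_pos: [0.6002, 0.0988, 0.2889]
eef_rot: [0.729, 0.684, -0.001, -0.001]
contact_force: [1.2, -0.4, -1.6]
opening: 0.136
finger_force: 39.9
```

Run:
```python
from h import *
st(); rel([.655,-.189,.285],down(CAB[2]+np.pi/2))
```

```text
t 39.4 tcp [0.6002 0.0988 0.2889] cab [-0.0697  0.2462  0.2889] q [ 0.22  0.73 -0.87  1.53  0.59  1.16 -0.83] F [ 1.2 -0.4 -1.6] open 0.136 ff 39.9 rv [ 1.000e-03 -3.000e-03 -1.573e+00]
xyz [-0.2837, 0.073, 0.004] rot [-0.002, 0.001, 0.002]
```

Emit:
carry_out:
  plan:
    - {"rot": [0,0,0],"xyz": [-0.035,0.009,0],"grip": 255}
    - {"rot": [0,0,0],"xyz": [-0.075,0.019,0],"grip": 255}
    - {"rot": [0,0,0],"xyz": [-0.115,0.03,0],"grip": 255}
    - {"rot": [0,0,0],"xyz": [-0.155,0.04,0],"grip": 255}
    - {"rot": [0,0,0],"xyz": [-0.195,0.05,0],"grip": 255}
    - {"rot": [0,0,0],"xyz": [-0.235,0.062,0],"grip": 255}
    - {"rot": [0,0,0],"xyz": [-0.265,0.07,0.002],"grip": 255}
    - {"rot": [0,0,0],"xyz": [-0.282,0.073,0.004],"grip": 255}

```text
clock: 40.07
tool_pos: [0.6549, -0.1915, 0.2841]
eef_rot: [0.732, 0.682, -0.002, 0.0]
contact_force: [-0.4, -0.4, -1.6]
opening: 0.134
finger_force: 39.9
```

Emit:
carry_out:
  plan:
    - {"rot": [-0.06,0,0],"xyz": [0,0,0.003],"grip": 255}
    - {"rot": [-0.12,0,0],"xyz": [0,0,0.007],"grip": 255}
    - {"rot": [-0.18,0,0],"xyz": [0,0,0.011],"grip": 255}
    - {"rot": [-0.24,0,0],"xyz": [0,0,0.015],"grip": 255}
    - {"rot": [-0.3,0,0],"xyz": [0,0,0.02],"grip": 255}
    - {"rot": [-0.36,0,0],"xyz": [0,0,0.025],"grip": 255}
    - {"rot": [-0.42,0,0],"xyz": [0,-0.001,0.03],"grip": 255}
    - {"rot": [-0.45,0,0],"xyz": [0,-0.002,0.033],"grip": 255}

```text
clock: 40.73
tool_pos: [0.6503, -0.185, 0.2505]
eef_rot: [0.711, 0.667, 0.151, 0.161]
contact_force: [0.6, -1.3, -1.9]
opening: 0.128
finger_force: 39.9
```

Run:
```python
from h import *
st(); print(scoop_lip())
Y=CAB[2]+np.pi/2
seq([pour_tcp([-.093,-.038,.158],t,Y) for t in (-.6,-.7,-.8,-.9)])
```

```text
t 40.73 tcp [ 0.6503 -0.185   0.2505] cab [-0.0009 -0.0337  0.2505] q [ 0.69  0.69 -0.75  1.83  1.    0.48 -0.74] F [ 0.6 -1.3 -1.9] open 0.128 ff 39.9 rv [-0.35   0.351 -1.544]
[-0.10787104 -0.03384575  0.17049305]
[-0.15, -0.0, 0.0] [-0.004, 0.002, -0.002]
[-0.25, -0.0, 0.0] [-0.004, -0.003, -0.014]
[-0.35, -0.0, 0.0] [-0.004, -0.009, -0.026]
[-0.45, -0.0, 0.0] [-0.004, -0.017, -0.037]
```

Emit:
carry_out:
  plan:
    - {"rot": [-0.08,0,0],"xyz": [-0.003,0.001,0],"grip": 255}
    - {"rot": [-0.15,0,0],"xyz": [-0.004,0.002,-0.002],"grip": 255}
    - {"rot": [-0.2,0,0],"xyz": [-0.004,0,-0.008],"grip": 255}
    - {"rot": [-0.25,0,0],"xyz": [-0.004,-0.003,-0.014],"grip": 255}
    - {"rot": [-0.3,0,0],"xyz": [-0.004,-0.006,-0.02],"grip": 255}
    - {"rot": [-0.35,0,0],"xyz": [-0.004,-0.009,-0.026],"grip": 255}
    - {"rot": [-0.4,0,0],"xyz": [-0.004,-0.013,-0.031],"grip": 255}
    - {"rot": [-0.45,0,0],"xyz": [-0.004,-0.017,-0.037],"grip": 255}

```text
clock: 41.4
tool_pos: [0.6229, -0.187, 0.279]
eef_rot: [0.658, 0.618, 0.294, 0.316]
contact_force: [-0.9, 0.1, -6.5]
opening: 0.131
finger_force: 39.9
```

Emit:
carry_out:
  plan:
    - {"rot": [-0.05,0,0],"xyz": [0,-0.0015,-0.007],"grip": 255}
    - {"rot": [-0.1,0,0],"xyz": [0,-0.0032,-0.013],"grip": 255}
    - {"rot": [-0.15,0,0],"xyz": [0,-0.005,-0.019],"grip": 255}
    - {"rot": [-0.2,0,0],"xyz": [0,-0.0075,-0.026],"grip": 255}
    - {"rot": [-0.28,0,0],"xyz": [0,-0.012,-0.036],"grip": 255}
    - {"rot": [-0.28,0,0],"xyz": [0,-0.012,-0.036],"grip": 255}
    - {"rot": [-0.28,0,0],"xyz": [0,-0.012,-0.036],"grip": 255}
    - {"rot": [-0.28,0,0],"xyz": [0,-0.012,-0.036],"grip": 255}

```text
clock: 42.07
tool_pos: [0.5875, -0.1858, 0.2895]
eef_rot: [0.609, 0.572, 0.374, 0.402]
contact_force: [0.1, -0.8, -1.8]
opening: 0.136
finger_force: 39.9
```

Run:
```python
from h import *
st(); print(scoop_lip()); floor_grid(0,.041)
```

```text
t 42.07 tcp [ 0.5875 -0.1858  0.2895] cab [-0.0636 -0.0385  0.2895] q [ 1.03  1.   -1.21  2.51  2.8   1.21 -2.14] F [ 0.1 -0.8 -1.8] open 0.136 ff 39.9 rv [-0.906  0.9   -1.378]
[-0.09178752 -0.03913374  0.15892731]
tilt 1.1636910447902598
-0.075 [168, 167, 166, 166, 176, 218, 239]
-0.065 [195, 165, 166, 167, 167, 220, 237]
-0.055 [167, 164, 164, 166, 169, 204, 237]
-0.045 [164, 161, 163, 162, 169, 204, 238]
-0.035 [187, 159, 162, 164, 167, 219, 236]
-0.025 [165, 161, 163, 162, 167, 223, 237]
-0.015 [161, 161, 163, 162, 168, 204, 238]
-0.005 [163, 161, 164, 161, 167, 212, 239]
0.005 [154, 163, 163, 163, 166, 223, 238]
0.015 [98, 153, 164, 163, 168, 224, 238]
0.025 [75, 79, 125, 160, 170, 205, 238]
0.035 [71, 73, 73, 74, 106, 219, 242]
0.045 [92, 74, 71, 73, 79, 126, 128]
```

Scoop A is empty, so it goes back to its place.

Emit:
carry_out:
  plan:
    - {"rot": [0.08,0,0],"xyz": [0,0.003,0.008],"grip": 255}
    - {"rot": [0.16,0,0],"xyz": [0,0.006,0.015],"grip": 255}
    - {"rot": [0.24,0,0],"xyz": [0,0.008,0.022],"grip": 255}
    - {"rot": [0.32,0,0],"xyz": [0,0.01,0.029],"grip": 255}
    - {"rot": [0.4,0,0],"xyz": [0,0.01,0.036],"grip": 255}
    - {"rot": [0.48,0,0],"xyz": [0,0.01,0.042],"grip": 255}
    - {"rot": [0.56,0,0],"xyz": [0,0.01,0.048],"grip": 255}
    - {"rot": [0.64,0,0],"xyz": [0,0.008,0.054],"grip": 255}

```text
clock: 42.78
tool_pos: [0.6322, -0.1971, 0.2771]
eef_rot: [0.696, 0.65, 0.196, 0.235]
contact_force: [0.4, -1.0, -2.3]
opening: 0.132
finger_force: 39.9
```

Emit:
carry_out:
  plan:
    - {"rot": [0.06,0,0],"xyz": [0,0.008,-0.015],"grip": 255}
    - {"rot": [0.12,0,0],"xyz": [0,0.014,-0.03],"grip": 255}
    - {"rot": [0.2,0,0],"xyz": [0,0.02,-0.04],"grip": 255}
    - {"rot": [0.28,0,0],"xyz": [0,0.024,-0.045],"grip": 255}
    - {"rot": [0.36,0,0],"xyz": [0,0.024,-0.045],"grip": 255}
    - {"rot": [0.44,0,0],"xyz": [0,0.024,-0.045],"grip": 255}
    - {"rot": [0.5,0,0],"xyz": [0,0.024,-0.045],"grip": 255}
    - {"rot": [0.5,0,0],"xyz": [0,0.024,-0.045],"grip": 255}

```text
clock: 43.45
tool_pos: [0.6294, -0.1942, 0.3276]
eef_rot: [0.733, 0.677, 0.033, 0.054]
contact_force: [1.6, -1.2, -2.2]
opening: 0.129
finger_force: 39.9
```

Run:
```python
from h import *
st(); rel([.4851,.4381,.28],down(-.1178+np.pi/2))
```

```text
t 43.45 tcp [ 0.6294 -0.1942  0.3276] cab [-0.0213 -0.0442  0.3276] q [ 0.69  0.71 -0.9   1.45  0.64  1.14 -0.38] F [ 1.6 -1.2 -2.2] open 0.129 ff 39.9 rv [-0.117  0.078 -1.556]
xyz [0.6197, -0.1969, 0.0083] rot [0.125, 0.022, 0.039]
```

Emit:
carry_out:
  plan:
    - {"rot": [0.06,0.011,0.02],"xyz": [0.02,-0.006,0],"grip": 255}
    - {"rot": [0.125,0.022,0.039],"xyz": [0.05,-0.016,0],"grip": 255}
    - {"rot": [0.125,0.022,0.039],"xyz": [0.09,-0.029,0],"grip": 255}
    - {"rot": [0.125,0.022,0.039],"xyz": [0.13,-0.041,0],"grip": 255}
    - {"rot": [0.125,0.022,0.039],"xyz": [0.17,-0.054,0],"grip": 255}
    - {"rot": [0.125,0.022,0.039],"xyz": [0.21,-0.067,0],"grip": 255}
    - {"rot": [0.125,0.022,0.039],"xyz": [0.25,-0.079,0],"grip": 255}
    - {"rot": [0.125,0.022,0.039],"xyz": [0.29,-0.092,0],"grip": 255}

```text
clock: 44.12
tool_pos: [0.5566, 0.102, 0.3069]
eef_rot: [0.747, 0.665, 0.0, 0.001]
contact_force: [1.2, -0.0, -2.7]
opening: 0.131
finger_force: 39.9
```

Run:
```python
from h import *
st(); rel([.4851,.4381,.16],down(-.1178+np.pi/2))
```

```text
t 44.12 tcp [0.5566 0.102  0.3069] cab [-0.1134  0.2465  0.3069] q [ 0.24  0.65 -0.89  1.64  0.55  1.12 -0.91] F [ 1.2 -0.  -2.7] open 0.131 ff 39.9 rv [-2.000e-03  1.000e-03 -1.521e+00]
xyz [0.3257, -0.1101, 0.1466] rot [0.002, 0.0, 0.002]
```

Emit:
carry_out:
  plan:
    - {"rot": [0,0,0],"xyz": [0.04,-0.0135,0],"grip": 255}
    - {"rot": [0,0,0],"xyz": [0.08,-0.027,0.01],"grip": 255}
    - {"rot": [0,0,0],"xyz": [0.12,-0.04,0.02],"grip": 255}
    - {"rot": [0,0,0],"xyz": [0.16,-0.054,0.03],"grip": 255}
    - {"rot": [0,0,0],"xyz": [0.2,-0.067,0.04],"grip": 255}
    - {"rot": [0,0,0],"xyz": [0.24,-0.081,0.05],"grip": 255}
    - {"rot": [0,0,0],"xyz": [0.28,-0.095,0.065],"grip": 255}
    - {"rot": [0,0,0],"xyz": [0.315,-0.106,0.085],"grip": 255}

```text
clock: 44.78
tool_pos: [0.4891, 0.4178, 0.228]
eef_rot: [0.747, 0.665, 0.002, -0.002]
contact_force: [0.2, -0.1, -1.0]
opening: 0.136
finger_force: 39.9
```

Emit:
carry_out:
  plan:
    - {"rot": [0,0,0],"xyz": [0.01,-0.004,0.03],"grip": 255}
    - {"rot": [0,0,0],"xyz": [0.01,-0.004,0.06],"grip": 255}
    - {"rot": [0,0,0],"xyz": [0.01,-0.004,0.09],"grip": 255}
    - {"rot": [0,0,0],"xyz": [0.01,-0.004,0.12],"grip": 255}
    - {"rot": [0,0,0],"xyz": [0.01,-0.004,0.145],"grip": 255}
    - {"rot": [0,0,0],"xyz": [0.01,-0.004,0.155],"grip": 255}
    - {"rot": [0,0,0],"xyz": [0.01,-0.004,0.155],"grip": 255}

```text
clock: 45.37
tool_pos: [0.4851, 0.4229, 0.0695]
eef_rot: [0.747, 0.665, -0.003, -0.001]
contact_force: [-0.0, 0.7, -1.4]
opening: 0.131
finger_force: 39.9
```

Run:
```python
from h import *
st(); rel([.4851,.4381,.0405],down(-.1178+np.pi/2))
```

```text
t 45.37 tcp [0.4851 0.4229 0.0695] cab [-0.2059  0.562   0.0695] q [-0.45  1.01 -0.66  1.6   0.79  0.82 -1.56] F [-0.   0.7 -1.4] open 0.131 ff 39.9 rv [ 0.002 -0.007 -1.522]
xyz [0.0152, -0.0016, 0.0289] rot [-0.006, 0.003, 0.003]
```

Emit:
carry_out:
  plan:
    - {"rot": [-0.004,0.003,0],"xyz": [0.014,-0.001,0.006],"grip": 255}
    - {"rot": [-0.004,0.003,0],"xyz": [0.014,-0.001,0.016],"grip": 255}
    - {"rot": [-0.004,0.003,0],"xyz": [0.014,-0.001,0.024],"grip": 255}
    - {"rot": [-0.004,0.003,0],"xyz": [0.014,-0.001,0.0285],"grip": 255}
    - {"rot": [-0.004,0.003,0],"xyz": [0.014,-0.001,0.029],"grip": 255}
    - {"rot": [-0.004,0.003,0],"xyz": [0.014,-0.001,0.029],"grip": 255}

```text
clock: 45.87
tool_pos: [0.4866, 0.437, 0.0417]
eef_rot: [0.747, 0.665, -0.0, -0.0]
contact_force: [-0.7, -0.3, -1.5]
opening: 0.135
finger_force: 39.9
```

Emit:
carry_out:
  plan:
    - {"rot": [0,0,0],"xyz": [0,0,0],"grip": 120}
    - {"rot": [0,0,0],"xyz": [0,0,0],"grip": 80}
    - {"rot": [0,0,0],"xyz": [0,0,0],"grip": 60}
    - {"rot": [0,0,0],"xyz": [0,0,0],"grip": 60}
    - {"rot": [0,0,0],"xyz": [0,0,0],"grip": 60}
    - {"rot": [0,0,0],"xyz": [0,0,-0.03],"grip": 60}
    - {"rot": [0,0,0],"xyz": [0,0,-0.07],"grip": 60}
    - {"rot": [0,0,0],"xyz": [0,0,-0.11],"grip": 60}

```text
clock: 46.53
tool_pos: [0.4857, 0.4369, 0.1519]
eef_rot: [0.747, 0.665, -0.002, -0.0]
contact_force: [0.7, 1.3, 0.1]
opening: 0.716
finger_force: 0.0
```

Run:
```python
from h import *
st()
t=r.snapshot('top'); im=r.snapshot('side')
cv2.imwrite('pics/t12.png',t[:,:,::-1]); cv2.imwrite('pics/s12.png',im[:,:,::-1])
a=cv2.resize(t[110:245,155:375],None,fx=3.6,fy=2.0,interpolation=cv2.INTER_CUBIC)[:, :792]
a=cv2.resize(t[110:240,250:350],None,fx=3,fy=3,interpolation=cv2.INTER_CUBIC)
b=cv2.resize(im[110:315,140:310],None,fx=2.8,fy=2.8,interpolation=cv2.INTER_CUBIC)
H=max(a.shape[0],b.shape[0]); f=lambda x:np.pad(x,((0,H-x.shape[0]),(0,0),(0,0)))
save('c13',np.hstack([f(a),f(b)]))
```

```text
t 46.53 tcp [0.4857 0.4369 0.1519] cab [-0.2062  0.576   0.1519] q [-0.44  0.92 -0.73  1.53  0.69  0.97 -1.49] F [0.7 1.3 0.1] open 0.716 ff 0.0 rv [ 1.000e-03 -4.000e-03 -1.522e+00]
```

View pics/c13.png

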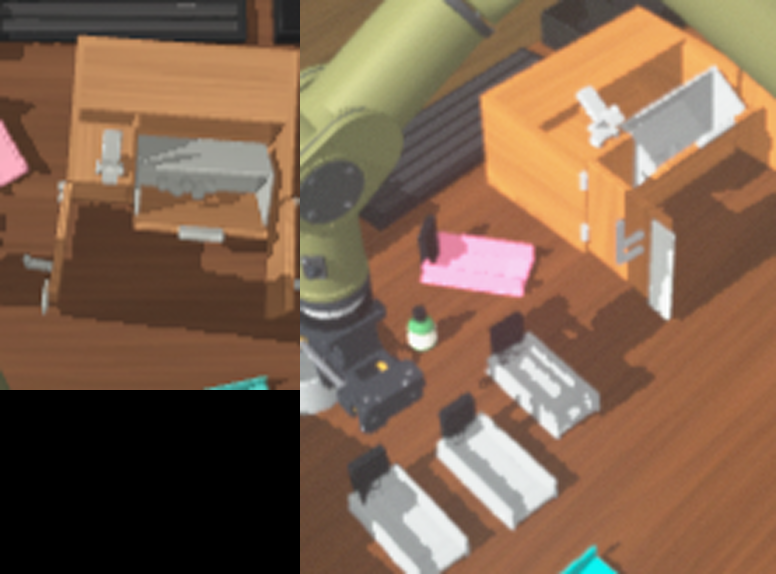

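All three scoops (crop (542,375), (497,455), (408,520)) are upright and empty. The bin is still out with the nuts at its bottom, around (190,185). Next I close the bin, checking for strays numerically.

Emit:
carry_out:
  plan:
    - {"rot": [0,0,0],"xyz": [0,0,-0.04],"grip": 255}
    - {"rot": [0,0,-0.02],"xyz": [-0.02,0,-0.08],"grip": 255}
    - {"rot": [0,0,-0.05],"xyz": [-0.055,0,-0.1],"grip": 255}
    - {"rot": [0,0,-0.05],"xyz": [-0.095,0,-0.1],"grip": 255}
    - {"rot": [0,0,-0.05],"xyz": [-0.135,0,-0.1],"grip": 255}
    - {"rot": [0,0,-0.05],"xyz": [-0.175,0,-0.1],"grip": 255}
    - {"rot": [0,0,-0.05],"xyz": [-0.215,0,-0.1],"grip": 255}
    - {"rot": [0,0,-0.05],"xyz": [-0.255,0,-0.1],"grip": 255}
  squeeze: 10

```text
clock: 47.3
tool_pos: [0.4564, 0.1821, 0.2513]
eef_rot: [0.73, 0.684, -0.001, -0.0]
contact_force: [0.4, -1.2, -0.4]
opening: 0.179
finger_force: 0.0
```

Run:
```python
from h import *
st(); rel(c2w([-.215,-.035,.25]),down(CAB[2]+np.pi/2))
t0=cv2.imread('pics/top0.png');t=cv2.imread('pics/t12.png')
h=cv2.cvtColor(t,cv2.COLOR_BGR2HSV); h0=cv2.cvtColor(t0,cv2.COLOR_BGR2HSV)
m=((h[...,1]<60)&(h[...,2]>70)&~((h0[...,1]<75)&(h0[...,2]>60))).astype('uint8')
k,l,s,c=cv2.connectedComponentsWithStats(m)
print([(np.round(c[i],0).tolist(),int(s[i,4])) for i in range(1,k) if s[i,4]>4])
```

```text
t 47.3 tcp [0.4564 0.1821 0.2513] cab [-0.2187  0.3199  0.2513] q [ 0.07  0.62 -0.87  1.92  0.61  0.89 -1.18] F [ 0.4 -1.2 -0.4] open 0.179 ff 0.0 rv [ 1.000e-03 -1.000e-03 -1.571e+00]
xyz [-0.3549, 0.0035, 0.0015] rot [-0.001, 0.0, 0.001]
[([287.0, 158.0], 62), ([160.0, 163.0], 68), ([132.0, 162.0], 8), ([142.0, 164.0], 14), ([169.0, 178.0], 73), ([318.0, 172.0], 291), ([226.0, 176.0], 17), ([270.0, 174.0], 8), ([127.0, 183.0], 9), ([138.0, 185.0], 18), ([317.0, 188.0], 61), ([131.0, 188.0], 7), ([209.0, 191.0], 14), ([146.0, 193.0], 15), ([202.0, 200.0], 168), ([262.0, 198.0], 35), ([153.0, 204.0], 166), ([265.0, 209.0], 19), ([352.0, 204.0], 36), ([246.0, 274.0], 58), ([451.0, 271.0], 11), ([454.0, 285.0], 5), ([459.0, 290.0], 16), ([463.0, 291.0], 21), ([465.0, 294.0], 5), ([467.0, 299.0], 18), ([462.0, 306.0], 8), ([462.0, 320.0], 115)]
```

Emit:
carry_out:
  plan:
    - {"rot": [0,0,0],"xyz": [-0.33,0,0],"grip": 255}
    - {"rot": [0,0,0],"xyz": [-0.33,0,0],"grip": 255}
    - {"rot": [0,0,0],"xyz": [-0.33,0,0],"grip": 255}
    - {"rot": [0,0,0],"xyz": [-0.33,0,0],"grip": 255}
    - {"rot": [0,0,0],"xyz": [-0.33,0,0],"grip": 255}
    - {"rot": [0,0,0],"xyz": [-0.33,0,0],"grip": 255}
    - {"rot": [0,0,0],"xyz": [-0.33,0,0],"grip": 255}
    - {"rot": [0,0,0],"xyz": [-0.33,0,0],"grip": 255}

```text
clock: 47.97
tool_pos: [0.4345, -0.1478, 0.2513]
eef_rot: [0.73, 0.683, -0.001, -0.0]
contact_force: [0.7, 0.6, 0.5]
opening: 0.003
finger_force: 0.0
```

Run:
```python
from h import *
st(); rel(c2w([-.215,-.035,.125]),down(CAB[2]+np.pi/2))
t0=cv2.imread('pics/top0.png');t=np.ascontiguousarray(r.snapshot('top')[:,:,::-1]); cv2.imwrite('pics/t14.png',t)
h=cv2.cvtColor(t,cv2.COLOR_BGR2HSV); h0=cv2.cvtColor(t0,cv2.COLOR_BGR2HSV)
m=((h[...,1]<60)&(h[...,2]>70)&~((h0[...,1]<75)&(h0[...,2]>60))).astype('uint8')
k,l,s,c=cv2.connectedComponentsWithStats(m)
print([(np.round(c[i],0).tolist(),int(s[i,4])) for i in range(1,k) if s[i,4]>4])
```

```text
t 47.97 tcp [ 0.4345 -0.1478  0.2513] cab [-0.2188 -0.0107  0.2513] q [ 0.82  0.59 -0.94  2.01  0.63  0.86 -0.54] F [0.7 0.6 0.5] open 0.003 ff 0.0 rv [ 1.00e-03 -2.00e-03 -1.57e+00]
xyz [-0.0242, 0.004, 0.1263] rot [-0.002, 0.0, -0.001]
[([287.0, 158.0], 62), ([316.0, 172.0], 286), ([270.0, 174.0], 8), ([339.0, 183.0], 11), ([317.0, 194.0], 25), ([311.0, 196.0], 70), ([225.0, 189.0], 11), ([343.0, 190.0], 6), ([262.0, 197.0], 31), ([216.0, 201.0], 5), ([313.0, 216.0], 241), ([264.0, 208.0], 20), ([356.0, 204.0], 11), ([215.0, 208.0], 6), ([317.0, 210.0], 5), ([347.0, 226.0], 100), ([362.0, 219.0], 8), ([378.0, 266.0], 22), ([363.0, 275.0], 461), ([404.0, 266.0], 6), ([451.0, 271.0], 11), ([381.0, 279.0], 7), ([454.0, 285.0], 5), ([459.0, 290.0], 16), ([378.0, 289.0], 6), ([463.0, 291.0], 21), ([305.0, 303.0], 49), ([374.0, 294.0], 6), ([465.0, 294.0], 5), ([467.0, 299.0], 18), ([462.0, 306.0], 8), ([462.0, 320.0], 115), ([308.0, 316.0], 5), ([273.0, 348.0], 5)]
```

Emit:
carry_out:
  plan:
    - {"rot": [0,0,0],"xyz": [-0.022,-0.003,0.03],"grip": 255}
    - {"rot": [0,0,0],"xyz": [-0.022,-0.003,0.07],"grip": 255}
    - {"rot": [0,0,0],"xyz": [-0.022,-0.003,0.105],"grip": 255}
    - {"rot": [0,0,0],"xyz": [-0.022,-0.003,0.124],"grip": 255}
    - {"rot": [0,0,0],"xyz": [-0.022,0.01,0.124],"grip": 255}
    - {"rot": [0,0,0],"xyz": [-0.022,0.02,0.124],"grip": 255}
    - {"rot": [0,0,0],"xyz": [-0.022,0.03,0.124],"grip": 255}
    - {"rot": [0,0,0],"xyz": [-0.022,0.038,0.124],"grip": 255}

```text
clock: 48.68
tool_pos: [0.4725, -0.169, 0.1271]
eef_rot: [0.73, 0.684, -0.0, -0.001]
contact_force: [0.7, -0.0, 0.0]
opening: 0.007
finger_force: 0.0
```

Emit:
carry_out:
  plan:
    - {"rot": [0,0,0],"xyz": [0,0.008,0],"grip": 255}
    - {"rot": [0,0,0],"xyz": [0,0.016,0],"grip": 255}
    - {"rot": [0,0,0],"xyz": [0,0.024,0],"grip": 255}
    - {"rot": [0,0,0],"xyz": [0,0.032,0],"grip": 255}
    - {"rot": [0,0,0],"xyz": [0,0.04,0],"grip": 255}
    - {"rot": [0,0,0],"xyz": [0,0.048,0],"grip": 255}
    - {"rot": [0,0,0],"xyz": [0,0.056,0],"grip": 255}

```text
clock: 49.27
tool_pos: [0.5267, -0.1731, 0.1274]
eef_rot: [0.73, 0.684, -0.001, -0.001]
contact_force: [-3.5, 0.2, 2.5]
opening: 0.006
finger_force: 2.0
```

Run:
```python
from h import *
st()
```

```text
t 49.27 tcp [ 0.5267 -0.1731  0.1274] cab [-0.1251 -0.0299  0.1274] q [ 0.67  0.86 -0.76  1.86  0.84  0.78 -0.63] F [-3.5  0.2  2.5] open 0.006 ff 2.0 rv [ 0.002 -0.003 -1.571]
```

Emit:
carry_out:
  plan:
    - {"rot": [0,0,0],"xyz": [0,0.006,0],"grip": 255}
    - {"rot": [0,0,0],"xyz": [0,0.012,0],"grip": 255}
    - {"rot": [0,0,0],"xyz": [0,0.017,0],"grip": 255}
    - {"rot": [0,0,0],"xyz": [0,0.021,0],"grip": 255}
    - {"rot": [0,0,0],"xyz": [0,0.021,0],"grip": 255}

```text
clock: 49.68
tool_pos: [0.5499, -0.1745, 0.1274]
eef_rot: [0.73, 0.683, 0.0, 0.0]
contact_force: [-0.1, -0.2, 0.9]
opening: 0.005
finger_force: 0.0
```

Run:
```python
from h import *
st()
```

```text
t 49.68 tcp [ 0.5499 -0.1745  0.1274] cab [-0.1018 -0.0298  0.1274] q [ 0.65  0.89 -0.77  1.79  0.83  0.82 -0.6 ] F [-0.1 -0.2  0.9] open 0.005 ff 0.0 rv [ 0.000e+00  1.000e-03 -1.571e+00]
```

Emit:
carry_out:
  plan:
    - {"rot": [0,0,0],"xyz": [0,0.002,0],"grip": 255}
    - {"rot": [0,0,0],"xyz": [0,0.004,0],"grip": 255}
    - {"rot": [0,0,0],"xyz": [0,0.004,0],"grip": 255}

```text
clock: 49.93
tool_pos: [0.5517, -0.1747, 0.1273]
eef_rot: [0.73, 0.684, -0.001, -0.001]
contact_force: [-3.9, -0.1, 3.1]
opening: 0.004
finger_force: 2.2
```

Emit:
carry_out:
  plan:
    - {"rot": [0,0,0],"xyz": [0,0.001,0],"grip": 255}
    - {"rot": [0,0,0],"xyz": [0,0.002,0],"grip": 255}
    - {"rot": [0,0,0],"xyz": [0,0.002,0],"grip": 255}

```text
clock: 50.18
tool_pos: [0.5517, -0.1747, 0.1273]
eef_rot: [0.73, 0.684, -0.003, -0.002]
contact_force: [-8.9, 1.2, 7.3]
opening: 0.004
finger_force: 5.0
```

Run:
```python
from h import *
st()
```

```text
t 50.18 tcp [ 0.5517 -0.1747  0.1273] cab [-0.1001 -0.0299  0.1273] q [ 0.65  0.89 -0.77  1.78  0.82  0.83 -0.59] F [-8.9  1.2  7.3] open 0.004 ff 5.0 rv [ 0.005 -0.006 -1.572]
```

The bin is shut, at a firm stop where predicted. I'll back off and rotate for the right leaf's handle.

Emit:
carry_out:
  plan:
    - {"rot": [0,0,0],"xyz": [0,-0.03,0],"grip": 255}
    - {"rot": [0,0,0],"xyz": [0,-0.065,-0.01],"grip": 255}
    - {"rot": [0,0,0],"xyz": [0,-0.08,-0.04],"grip": 190}
    - {"rot": [0,0,0],"xyz": [0,-0.09,-0.08],"grip": 190}
    - {"rot": [0,0,0],"xyz": [0,-0.1,-0.11],"grip": 190}
    - {"rot": [0,0,0.12],"xyz": [-0.02,-0.11,-0.115],"grip": 190}
    - {"rot": [0,0,0.24],"xyz": [-0.05,-0.11,-0.115],"grip": 190}
    - {"rot": [0,0,0.36],"xyz": [-0.08,-0.11,-0.115],"grip": 190}

```text
clock: 50.85
tool_pos: [0.4405, -0.2484, 0.244]
eef_rot: [0.841, 0.54, 0.001, 0.001]
contact_force: [-0.4, -0.4, -1.4]
opening: 0.256
finger_force: 0.0
```

Emit:
carry_out:
  plan:
    - {"rot": [0,0,0.12],"xyz": [0,0,0],"grip": 190}
    - {"rot": [0,0,0.24],"xyz": [0,0,0],"grip": 190}
    - {"rot": [0,0,0.36],"xyz": [0,0,0],"grip": 190}
    - {"rot": [0,0,0.48],"xyz": [0,0,0],"grip": 190}
    - {"rot": [0,0,0.6],"xyz": [0,0,0],"grip": 190}
    - {"rot": [0,0,0.72],"xyz": [0,0,0],"grip": 190}
    - {"rot": [0,0,0.84],"xyz": [0,0,0],"grip": 190}
    - {"rot": [0,0,0.96],"xyz": [0,0,0],"grip": 190}

```text
clock: 51.52
tool_pos: [0.4406, -0.2477, 0.2428]
eef_rot: [0.996, 0.09, 0.001, 0.0]
contact_force: [0.1, -0.2, 0.6]
opening: 0.255
finger_force: 0.0
```

Run:
```python
from h import *
st(); rel([.4312,-.3250,.2362],down(CAB[2]))
```

```text
t 51.52 tcp [ 0.4406 -0.2477  0.2428] cab [-0.2061 -0.1101  0.2428] q [ 0.76  0.57 -0.54  1.91  0.41  0.78 -1.39] F [ 0.1 -0.2  0.6] open 0.255 ff 0.0 rv [-0.     0.001 -0.246]
xyz [-0.023, 0.0743, 0.0066] rot [0.0, -0.001, 0.246]
```

Emit:
carry_out:
  plan:
    - {"rot": [0,0,0.12],"xyz": [-0.01,0.03,0],"grip": 190}
    - {"rot": [0,0,0.246],"xyz": [-0.023,0.06,0],"grip": 190}
    - {"rot": [0,0,0.246],"xyz": [-0.023,0.074,0],"grip": 190}
    - {"rot": [0,0,0.246],"xyz": [-0.023,0.074,0],"grip": 190}
    - {"rot": [0,0,0.246],"xyz": [-0.023,0.074,0],"grip": 190}

```text
clock: 51.93
tool_pos: [0.4312, -0.3248, 0.2425]
eef_rot: [1.0, -0.031, 0.0, -0.0]
contact_force: [-0.0, 0.2, 0.5]
opening: 0.25
finger_force: 0.0
```

Run:
```python
from h import *
st(); rel([.4310,-.3250,.137],down(CAB[2]))
```

```text
t 51.93 tcp [ 0.4312 -0.3248  0.2425] cab [-0.2103 -0.1875  0.2425] q [ 0.85  0.6  -0.47  1.81  0.36  0.82 -1.44] F [-0.   0.2  0.5] open 0.25 ff 0.0 rv [ 0.     0.    -0.005]
xyz [-0.0003, 0.0003, 0.1055] rot [-0.0, -0.0, 0.005]
```

Emit:
carry_out:
  plan:
    - {"rot": [0,0,0],"xyz": [0,0,0.035],"grip": 190}
    - {"rot": [0,0,0],"xyz": [0,0,0.065],"grip": 190}
    - {"rot": [0,0,0],"xyz": [0,0,0.085],"grip": 190}
    - {"rot": [0,0,0],"xyz": [0,0,0.105],"grip": 190}
    - {"rot": [0,0,0],"xyz": [0,0,0.105],"grip": 255}
    - {"rot": [0,0,0],"xyz": [0,0,0.105],"grip": 255}
    - {"rot": [0,0,0],"xyz": [0,0,0.105],"grip": 255}
    - {"rot": [0,0,0],"xyz": [0,0,0.105],"grip": 255}
  squeeze: 10

```text
clock: 52.6
tool_pos: [0.4308, -0.3234, 0.1378]
eef_rot: [1.0, -0.03, -0.0, -0.001]
contact_force: [1.4, 1.7, -11.2]
opening: 0.108
finger_force: 10.0
```

Run:
```python
from h import *
st()
p=w2c(r.get_state()['tool_pos'])[:2]
h=np.array([-.106,-.148]); d=np.array([-.041,.106]); hp=lambda th: h+np.array([np.cos(th)*d[0]-np.sin(th)*d[1],np.sin(th)*d[0]+np.cos(th)*d[1]])
# right leaf: (0,1)->(-1,0): rotation +th
q=p-h; th0=np.arctan2(q[1],q[0])-np.arctan2(d[1],d[0]); th0=(th0+np.pi)%(2*np.pi)-np.pi; print('th0',th0,np.hypot(*q))
for th in np.arange(1.5,-.03,-.1): e=hp(th)-hp(th0); print(round(th,1),np.round([e[0],-e[1]],3).tolist(),end=' ')
```

```text
t 52.6 tcp [ 0.4308 -0.3234  0.1378] cab [-0.2109 -0.1862  0.1378] q [ 0.79  0.75 -0.38  1.91  0.48  0.57 -1.54] F [  1.4   1.7 -11.2] open 0.108 ff 10.0 rv [ 0.001 -0.001 -0.006]
th0 1.5508206955497146 0.11158266496615993
1.5 [-0.002, -0.005] 1.4 [-0.005, -0.016] 1.3 [-0.006, -0.028] 1.2 [-0.007, -0.039] 1.1 [-0.006, -0.05] 1.0 [-0.005, -0.062] 0.9 [-0.002, -0.073] 0.8 [0.002, -0.083] 0.7 [0.007, -0.094] 0.6 [0.013, -0.103] 0.5 [0.02, -0.112] 0.4 [0.028, -0.121] 0.3 [0.036, -0.128] 0.2 [0.046, -0.135] 0.1 [0.055, -0.14] -0.0 [0.066, -0.145]
```

Emit:
carry_out:
  plan:
    - {"rot": [0,0,0],"xyz": [-0.002,-0.005,0],"grip": 255}
    - {"rot": [0,0,0],"xyz": [-0.005,-0.016,0],"grip": 255}
    - {"rot": [0,0,0],"xyz": [-0.006,-0.028,0],"grip": 255}
    - {"rot": [0,0,0],"xyz": [-0.007,-0.039,0],"grip": 255}
    - {"rot": [0,0,0],"xyz": [-0.006,-0.05,0],"grip": 255}
    - {"rot": [0,0,0],"xyz": [-0.005,-0.062,0],"grip": 255}
    - {"rot": [0,0,0],"xyz": [-0.002,-0.073,0],"grip": 255}
    - {"rot": [0,0,0],"xyz": [0.002,-0.083,0],"grip": 255}

```text
clock: 53.27
tool_pos: [0.4372, -0.2406, 0.1381]
eef_rot: [1.0, -0.03, -0.001, 0.0]
contact_force: [-2.8, -0.7, -3.2]
opening: 0.107
finger_force: 10.0
```

Emit:
carry_out:
  plan:
    - {"rot": [0,0,0],"xyz": [0.005,-0.011,0],"grip": 255}
    - {"rot": [0,0,0],"xyz": [0.011,-0.02,0],"grip": 255}
    - {"rot": [0,0,0],"xyz": [0.018,-0.029,0],"grip": 255}
    - {"rot": [0,0,0],"xyz": [0.026,-0.038,0],"grip": 255}
    - {"rot": [0,0,0],"xyz": [0.034,-0.045,0],"grip": 255}
    - {"rot": [0,0,0],"xyz": [0.044,-0.052,0],"grip": 255}
    - {"rot": [0,0,0],"xyz": [0.053,-0.057,0],"grip": 255}
    - {"rot": [0,0,0],"xyz": [0.063,-0.062,0],"grip": 255}

```text
clock: 53.93
tool_pos: [0.5054, -0.1837, 0.1378]
eef_rot: [1.0, -0.03, -0.0, 0.0]
contact_force: [-12.3, -10.5, 3.6]
opening: 0.108
finger_force: 10.0
```

Emit:
carry_out:
  plan:
    - {"rot": [0,0,0],"xyz": [0.002,0,0],"grip": 255}
    - {"rot": [0,0,0],"xyz": [0.002,0,0],"grip": 255}

```text
clock: 54.1
tool_pos: [0.5061, -0.184, 0.1377]
eef_rot: [1.0, -0.031, -0.002, 0.0]
contact_force: [-3.9, -2.1, 6.0]
opening: 0.11
finger_force: 10.0
```

Run:
```python
from h import *
st()
```

```text
t 54.1 tcp [ 0.5061 -0.184   0.1377] cab [-0.145  -0.0422  0.1377] q [ 0.46  0.74 -0.34  1.91  0.43  0.56 -1.79] F [-3.9 -2.1  6. ] open 0.11 ff 10.0 rv [-0.001 -0.003 -0.005]
```

Emit:
carry_out:
  plan:
    - {"rot": [0,0,0],"xyz": [0.001,0,0],"grip": 255}
    - {"rot": [0,0,0],"xyz": [0.001,0,0],"grip": 190}
    - {"rot": [0,0,0],"xyz": [0.001,0,0],"grip": 190}
    - {"rot": [0,0,0],"xyz": [0.001,0,0],"grip": 190}
    - {"rot": [0,0,0],"xyz": [0,0,-0.03],"grip": 190}
    - {"rot": [0,0,0],"xyz": [0,0,-0.065],"grip": 190}
    - {"rot": [0,0,0],"xyz": [-0.01,0,-0.1],"grip": 190}

```text
clock: 54.68
tool_pos: [0.4982, -0.1824, 0.2383]
eef_rot: [1.0, -0.03, 0.0, -0.001]
contact_force: [0.6, 0.1, 0.4]
opening: 0.25
finger_force: 0.0
```

Emit:
carry_out:
  plan:
    - {"rot": [0,0,0],"xyz": [-0.053,-0.23,0],"grip": 190}
    - {"rot": [0,0,0],"xyz": [-0.053,-0.23,0],"grip": 190}
    - {"rot": [0,0,0],"xyz": [-0.053,-0.23,0],"grip": 190}
    - {"rot": [0,0,0],"xyz": [-0.053,-0.23,0],"grip": 190}
    - {"rot": [0,0,0],"xyz": [-0.053,-0.23,0],"grip": 190}
    - {"rot": [0,0,0],"xyz": [-0.053,-0.23,0],"grip": 190}
    - {"rot": [0,0,0],"xyz": [-0.053,-0.23,0],"grip": 190}
    - {"rot": [0,0,0],"xyz": [-0.053,-0.23,0],"grip": 190}

```text
clock: 55.35
tool_pos: [0.4577, 0.0519, 0.2378]
eef_rot: [1.0, -0.028, -0.0, -0.001]
contact_force: [-0.5, -0.6, 0.9]
opening: 0.256
finger_force: 0.0
```

Run:
```python
from h import *
st(); rel([.4571,.0540,.137],down(CAB[2]))
im=r.snapshot('side'); cv2.imwrite('pics/s15.png',im[:,:,::-1])
```

```text
t 55.35 tcp [0.4577 0.0519 0.2378] cab [-0.2088  0.19    0.2378] q [ 0.06  0.5  -0.41  2.04  0.32  0.66 -2.18] F [-0.5 -0.6  0.9] open 0.256 ff 0.0 rv [ 0.001 -0.    -0.01 ]
xyz [-0.0007, -0.0019, 0.1008] rot [-0.001, 0.0, 0.01]
```

Emit:
carry_out:
  plan:
    - {"rot": [0,0,0],"xyz": [0,-0.001,0.035],"grip": 190}
    - {"rot": [0,0,0],"xyz": [0,-0.001,0.065],"grip": 190}
    - {"rot": [0,0,0],"xyz": [0,-0.001,0.085],"grip": 190}
    - {"rot": [0,0,0],"xyz": [0,-0.001,0.1],"grip": 190}
    - {"rot": [0,0,0],"xyz": [0,-0.001,0.1],"grip": 255}
    - {"rot": [0,0,0],"xyz": [0,-0.001,0.1],"grip": 255}
    - {"rot": [0,0,0],"xyz": [0,-0.001,0.1],"grip": 255}
    - {"rot": [0,0,0],"xyz": [0,-0.001,0.1],"grip": 255}

```text
clock: 56.07
tool_pos: [0.4575, 0.0497, 0.1376]
eef_rot: [1.0, -0.031, -0.001, 0.0]
contact_force: [1.3, 0.3, -14.2]
opening: 0.107
finger_force: 10.0
```

Run:
```python
from h import *
st()
p=w2c(r.get_state()['tool_pos'])[:2]
h=np.array([-.106,.148]); d=np.array([-.041,-.106]); hp=lambda th: h+np.array([np.cos(th)*d[0]+np.sin(th)*d[1],-np.sin(th)*d[0]+np.cos(th)*d[1]])
q=p-h; th0=-(np.arctan2(q[1],q[0])-np.arctan2(d[1],d[0])); th0=(th0+np.pi)%(2*np.pi)-np.pi; print('th0',th0,np.hypot(*q))
for th in np.arange(1.5,-.03,-.1): e=hp(th)-hp(th0); print(round(th,1),np.round([e[0],-e[1]],3).tolist(),end=' ')
```

```text
t 56.07 tcp [0.4575 0.0497 0.1376] cab [-0.2088  0.1878  0.1376] q [-0.04  0.67 -0.27  2.14  0.46  0.38 -2.31] F [  1.3   0.3 -14.2] open 0.107 ff 10.0 rv [-0.    -0.001 -0.004]
th0 1.5709816489341746 0.11024761908652492
1.5 [-0.003, 0.008] 1.4 [-0.005, 0.019] 1.3 [-0.007, 0.03] 1.2 [-0.008, 0.041] 1.1 [-0.007, 0.053] 1.0 [-0.005, 0.064] 0.9 [-0.003, 0.075] 0.8 [0.001, 0.085] 0.7 [0.006, 0.096] 0.6 [0.012, 0.105] 0.5 [0.019, 0.114] 0.4 [0.027, 0.123] 0.3 [0.035, 0.13] 0.2 [0.045, 0.137] 0.1 [0.055, 0.142] -0.0 [0.065, 0.147]
```

Emit:
carry_out:
  plan:
    - {"rot": [0,0,0],"xyz": [-0.003,0.008,0],"grip": 255}
    - {"rot": [0,0,0],"xyz": [-0.005,0.019,0],"grip": 255}
    - {"rot": [0,0,0],"xyz": [-0.007,0.03,0],"grip": 255}
    - {"rot": [0,0,0],"xyz": [-0.008,0.041,0],"grip": 255}
    - {"rot": [0,0,0],"xyz": [-0.007,0.053,0],"grip": 255}
    - {"rot": [0,0,0],"xyz": [-0.005,0.064,0],"grip": 255}
    - {"rot": [0,0,0],"xyz": [-0.003,0.075,0],"grip": 255}
    - {"rot": [0,0,0],"xyz": [0.001,0.085,0],"grip": 255}

```text
clock: 56.73
tool_pos: [0.4528, -0.0362, 0.1383]
eef_rot: [1.0, -0.031, -0.0, 0.0]
contact_force: [-0.7, 1.5, -2.9]
opening: 0.105
finger_force: 10.0
```

Emit:
carry_out:
  plan:
    - {"rot": [0,0,0],"xyz": [0.005,0.011,0],"grip": 255}
    - {"rot": [0,0,0],"xyz": [0.011,0.02,0],"grip": 255}
    - {"rot": [0,0,0],"xyz": [0.018,0.029,0],"grip": 255}
    - {"rot": [0,0,0],"xyz": [0.026,0.038,0],"grip": 255}
    - {"rot": [0,0,0],"xyz": [0.034,0.045,0],"grip": 255}
    - {"rot": [0,0,0],"xyz": [0.044,0.052,0],"grip": 255}
    - {"rot": [0,0,0],"xyz": [0.053,0.057,0],"grip": 255}
    - {"rot": [0,0,0],"xyz": [0.063,0.062,0],"grip": 255}

```text
clock: 57.4
tool_pos: [0.5108, -0.1006, 0.1383]
eef_rot: [1.0, -0.031, -0.002, -0.0]
contact_force: [-13.4, 19.6, 7.3]
opening: 0.107
finger_force: 10.0
```

Emit:
carry_out:
  plan:
    - {"rot": [0,0,0],"xyz": [0.002,0,0],"grip": 255}
    - {"rot": [0,0,0],"xyz": [0.002,0,0],"grip": 255}

```text
clock: 57.57
tool_pos: [0.5118, -0.1003, 0.1382]
eef_rot: [1.0, -0.031, -0.003, -0.0]
contact_force: [-5.3, 4.8, 3.6]
opening: 0.106
finger_force: 10.0
```

Run:
```python
from h import *
st()
```

```text
t 57.57 tcp [ 0.5118 -0.1003  0.1382] cab [-0.1448  0.0417  0.1382] q [ 0.33  0.73 -0.37  1.96  0.48  0.54 -2.  ] F [-5.3  4.8  3.6] open 0.106 ff 10.0 rv [ 0.    -0.005 -0.004]
```

The left leaf is shut over the right one. Now I release it and bring the catch down from behind.

Emit:
carry_out:
  plan:
    - {"rot": [0,0,0],"xyz": [0.001,0,0],"grip": 255}
    - {"rot": [0,0,0],"xyz": [0.001,0,0],"grip": 190}
    - {"rot": [0,0,0],"xyz": [0.001,0,0],"grip": 190}
    - {"rot": [0,0,0],"xyz": [0.001,0,0],"grip": 190}
    - {"rot": [0,0,0],"xyz": [0,0,-0.03],"grip": 190}
    - {"rot": [0,0,0],"xyz": [0,0,-0.07],"grip": 190}
    - {"rot": [0,0,0],"xyz": [0,0,-0.11],"grip": 255}
    - {"rot": [0,0,0],"xyz": [0,0,-0.135],"grip": 255}

```text
clock: 58.23
tool_pos: [0.5159, -0.1009, 0.2765]
eef_rot: [1.0, -0.031, 0.002, 0.0]
contact_force: [-0.9, -0.7, -0.0]
opening: 0.128
finger_force: 0.0
```

Emit:
carry_out:
  plan:
    - {"rot": [0,0,0],"xyz": [0.035,-0.012,0],"grip": 255}
    - {"rot": [0,0,0],"xyz": [0.07,-0.024,0],"grip": 255}
    - {"rot": [0,0,0],"xyz": [0.105,-0.036,0],"grip": 255}
    - {"rot": [0,0,0],"xyz": [0.14,-0.048,0],"grip": 255}
    - {"rot": [0,0,0],"xyz": [0.148,-0.053,0],"grip": 255}
    - {"rot": [0,0,0],"xyz": [0.148,-0.053,0],"grip": 255}
    - {"rot": [0,0,0],"xyz": [0.148,-0.053,0],"grip": 255}

```text
clock: 58.82
tool_pos: [0.6651, -0.0569, 0.272]
eef_rot: [1.0, -0.031, -0.001, 0.0]
contact_force: [0.1, 0.8, 0.9]
opening: 0.009
finger_force: 0.0
```

Run:
```python
from h import *
st(); rel(c2w([.004,.095,.198]),down(CAB[2]))
```

```text
t 58.82 tcp [ 0.6651 -0.0569  0.272 ] cab [0.0053 0.0951 0.272 ] q [ 0.25  0.74 -0.46  1.37  0.35  1.11 -1.9 ] F [0.1 0.8 0.9] open 0.009 ff 0.0 rv [-0.001 -0.002 -0.005]
xyz [-0.0012, 0.0001, 0.074] rot [0.001, 0.002, 0.005]
```

Emit:
carry_out:
  plan:
    - {"rot": [0,0,0],"xyz": [0,0,0.03],"grip": 255}
    - {"rot": [0,0,0],"xyz": [0,0,0.06],"grip": 255}
    - {"rot": [0,0,0],"xyz": [0,0,0.074],"grip": 255}
    - {"rot": [0,0,0],"xyz": [-0.015,0,0.074],"grip": 255}
    - {"rot": [0,0,0],"xyz": [-0.03,0,0.074],"grip": 255}
    - {"rot": [0,0,0],"xyz": [-0.042,0,0.074],"grip": 255}
    - {"rot": [0,0,0],"xyz": [-0.052,0,0.074],"grip": 255}
    - {"rot": [0,0,0],"xyz": [-0.062,0,0.074],"grip": 255}

```text
clock: 59.48
tool_pos: [0.6024, -0.0544, 0.1996]
eef_rot: [1.0, -0.031, 0.0, 0.001]
contact_force: [1.5, -0.4, 0.7]
opening: 0.007
finger_force: 0.6
```

Emit:
carry_out:
  plan:
    - {"rot": [0,0,0],"xyz": [-0.008,0,0],"grip": 255}
    - {"rot": [0,0,0],"xyz": [-0.015,0,0],"grip": 255}
    - {"rot": [0,0,0],"xyz": [-0.02,0,0],"grip": 255}
    - {"rot": [0,0,0],"xyz": [-0.024,0,0],"grip": 255}
    - {"rot": [0,0,0],"xyz": [-0.027,0,0],"grip": 255}

```text
clock: 59.9
tool_pos: [0.5768, -0.0513, 0.1985]
eef_rot: [1.0, -0.031, 0.0, 0.0]
contact_force: [7.4, -2.6, -4.6]
opening: -0.001
finger_force: 3.5
```

Run:
```python
from h import *
st()
```

```text
t 59.9 tcp [ 0.5768 -0.0513  0.1985] cab [-0.0832  0.0949  0.1985] q [ 0.27  0.71 -0.44  1.74  0.4   0.78 -2.  ] F [ 7.4 -2.6 -4.6] open -0.001 ff 3.5 rv [-0.     0.    -0.005]
```

Emit:
carry_out:
  plan:
    - {"rot": [0,0,0],"xyz": [-0.002,0,0],"grip": 255}
    - {"rot": [0,0,0],"xyz": [-0.002,0,0],"grip": 255}
    - {"rot": [0,0,0],"xyz": [-0.002,0,0],"grip": 255}

```text
clock: 60.15
tool_pos: [0.5768, -0.0514, 0.1986]
eef_rot: [1.0, -0.031, 0.002, -0.0]
contact_force: [4.9, -2.2, -2.5]
opening: 0.009
finger_force: 2.6
```

Emit:
carry_out:
  plan:
    - {"rot": [0,0,0],"xyz": [0.02,0,0],"grip": 255}
    - {"rot": [0,0,0],"xyz": [0.04,0,-0.02],"grip": 255}
    - {"rot": [0,0,0],"xyz": [0.05,0,-0.06],"grip": 255}
    - {"rot": [0,0,0],"xyz": [0.04,0,-0.1],"grip": 255}
    - {"rot": [0,0,0],"xyz": [0,0.02,-0.11],"grip": 255}
    - {"rot": [0,0,0],"xyz": [-0.04,0.04,-0.11],"grip": 255}
    - {"rot": [0,0,0],"xyz": [-0.08,0.06,-0.11],"grip": 255}
    - {"rot": [0,0,0],"xyz": [-0.12,0.08,-0.11],"grip": 255}

```text
clock: 60.82
tool_pos: [0.4603, -0.1183, 0.3086]
eef_rot: [1.0, -0.03, -0.001, -0.0]
contact_force: [0.3, -1.2, 0.7]
opening: 0.001
finger_force: 0.0
```

Emit:
carry_out:
  plan:
    - {"rot": [0,0,0],"xyz": [-0.04,0.03,0],"grip": 255}
    - {"rot": [0,0,0],"xyz": [-0.07,0.06,0],"grip": 255}
    - {"rot": [0,0,0],"xyz": [-0.08,0.1,0],"grip": 255}
    - {"rot": [0,0,0],"xyz": [-0.08,0.14,0],"grip": 255}
    - {"rot": [0,0,0],"xyz": [-0.08,0.18,0],"grip": 255}
    - {"rot": [0,0,0],"xyz": [-0.08,0.22,0],"grip": 255}

```text
clock: 61.32
tool_pos: [0.368, -0.3325, 0.3088]
eef_rot: [1.0, -0.03, -0.001, -0.0]
contact_force: [1.6, -0.1, 0.0]
opening: 0.003
finger_force: 0.0
```

Run:
```python
from h import *
st()
t=r.snapshot('top'); im=r.snapshot('side')
cv2.imwrite('pics/t16.png',t[:,:,::-1])
t0=cv2.imread('pics/top0.png')[:,:,::-1].astype(int); s0=cv2.imread('pics/side0.png')[:,:,::-1].astype(int)
print('cabinet diff vs start: top',np.abs(t-t0)[118:182,268:330].mean().round(2),'side',np.abs(im-s0)[112:198,200:290].mean().round(2))
b=cv2.resize(im[100:330,130:310],None,fx=2.5,fy=2.5,interpolation=cv2.INTER_CUBIC)
a=cv2.resize(t[112:197,265:350],None,fx=4,fy=4,interpolation=cv2.INTER_CUBIC)
H=max(a.shape[0],b.shape[0]); f=lambda x:np.pad(x,((0,H-x.shape[0]),(0,0),(0,0)))
save('c14',np.hstack([f(a),f(b)]))
```

```text
t 61.32 tcp [ 0.368  -0.3325  0.3088] cab [-0.273  -0.1994  0.3088] q [ 0.98  0.46 -0.51  1.84  0.28  0.91 -1.29] F [ 1.6 -0.1  0. ] open 0.003 ff 0.0 rv [ 0.    -0.001 -0.005]
cabinet diff vs start: top 2.04 side 1.49
```

View pics/c14.png

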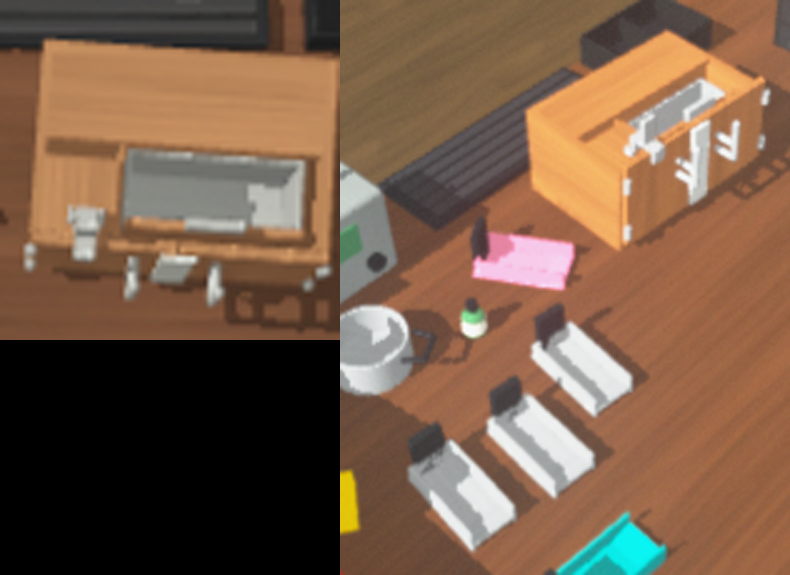

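The final view matches the start: bin and both leaves shut, the catch down at crop (645,145), three empty upright scoops, and the bystanders in place. One last stray check, then I hand in.

Run:
```python
from h import *
t0=cv2.imread('pics/top0.png');t=cv2.imread('pics/t16.png')
h=cv2.cvtColor(t,cv2.COLOR_BGR2HSV); h0=cv2.cvtColor(t0,cv2.COLOR_BGR2HSV)
m=((h[...,1]<60)&(h[...,2]>70)&~((h0[...,1]<75)&(h0[...,2]>60))).astype('uint8')
k,l,s,c=cv2.connectedComponentsWithStats(m)
b=[(np.round(c[i]).tolist(),int(s[i,4])) for i in range(1,k) if s[i,4]>4 and c[i][1]<250]; print(b)
if not [x for x in b if x[0][0]<300 and x[1]>14]: print(r.finish_job())
```

```text
[([225.0, 189.0], 11), ([387.0, 196.0], 8), ([377.0, 204.0], 107), ([216.0, 201.0], 5), ([385.0, 209.0], 18), ([355.0, 214.0], 301), ([215.0, 208.0], 6), ([410.0, 208.0], 5), ([369.0, 215.0], 15), ([408.0, 223.0], 7)]
the job is handed in; nothing more can be done
None
```

I poured all five nuts from the three steel scoops into the bin and set the scoops back upright and empty. The bin, right leaf and left leaf are shut in that order, the catch is down, and the job was handed in at about 61 s. I could not count all five nuts in the bin, but the scoops read empty and I found no strays. My first push on the catch reached about 100 N at the wrist, under the 120 N limit.

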